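# Fetch the rear pair from the spice rack

## Robot

A 6-joint arm with a two-finger parallel gripper is mounted at the origin on a cart in front of the work surface, level with it; the furniture and walls round the work are solid. World frame = base frame: x ahead of the robot, y to its left, z up, the work surface at z = 0. Lengths are in m, angles in rad, forces in N, time in s.
With the tool pointing down it reaches from about 0.325 to 0.775 m from the base axis. Payload 5.5 kg.
Tool frame: the origin (TCP) lies at the very end of the fingers, on their centre line; the grasp point (between the pads) lies 19 mm behind it (env.grip_point_offset is the distance from the TCP to the grasp point, in m); z points along the fingers, y is the line along which they close (so a half turn about z gives the same grasp; the last joint's range is limited). The gripper opens to 88 mm and grips with 3 to 60 N. Pads are 20 mm wide; open, the fingers measure 115 mm over their backs; the gripper's body (75 mm by 178 mm) begins 61 mm behind the grasp point.
Start: joints at [-1.328, 0.091, 1.231, -0, 1.82, -0.057], TCP at [0.177, -0.573, 0.186] pointing down, gripper open.
Joint ranges: [-2.87, 2.87], [-0.86, 2.18], [0.17, 2.46], [-1.51, 4.65], [0.06, 2.69], [-2.65, 2.65]. Speed limits (rad/s): [2.57, 2.57, 3.01, 3.14, 3.14, 3.14].

## Interface

Orientations are given as a unit quaternion [x, y, z, w].
In Python, from plant import env gives the robot as it stands.
- The arm moves only by the tool send_rows, never from a script. Its arguments are lists of equal length, an entry for each row: "twist": the turn, a rotation vector about the tool's x, y, z in units of 5 degrees (1.0 is 5 degrees), a list of three; "xyz": the shift along the tool's x, y, z in units of 25 mm (1.0 is 25 mm), a list of three; "hand": the finger opening in mm, from 0 to 87.8. A call has exactly 8 rows; each row shifts and turns the commanded pose from where the row before left it, along the tool's axes as they then stand; what a row does not reach is not made up. A row lasts 1/12 s, in which the tool goes at most 41.7 mm and 7.16 degrees, less where a joint would pass 70% of its speed; a pose out of reach is approached as far as the arm can. A call is refused whole if a number of a shift passes 1 or a number of a turn 1, either way. A call with a gripper value outside its range is refused whole. The fingers move at their own pace and stop on an object; the grip force is fixed at half the most. Time passes only in rows, so rows that do not move let the fingers close, or fill a call up. It gives the time, the measured TCP pose, the force, the opening and the grip force at its end, in the units of the state.
- env.get_state(): the state, without advancing time (a new reading comes with each control period).
- env.camera(name): name is "side" or "top" or "wrist"; returns (picture, depth): 384x512x3 uint8, blue, green, red; 384x512 float32, m along the optical axis (not along the pixel's ray), 0 where there is no reading.
- env.get_calibration(name): a dict with "fx", "fy", "cx", "cy" (pixels), "rvec" (rotation vector, rad) and "tvec" (3), from world to camera coordinates, as OpenCV has them; the wrist camera has in their place "tool_from_camera" (4x4, takes a point from camera to tool coordinates, whose origin is the TCP and whose axes are the flange's). Camera axes: x right, y down, z forward; pixel columns grow to the right and rows downward; lengths in m; the calibration is good to about 2 mm. A picture is of the moment at which its call begins: read the wrist's pose just before it. get_calibration takes no time and is no camera call.
- env.sign_off(): hands the job in; it is judged then, once.
The state is a dict: "time_s": time; "joint_positions": joint angles; "joint_velocities": joint speeds; "joint_efforts": joint torques, N m; "ee_pos": TCP position; "tcp_rot": TCP orientation; "ft_force": force on the tool from outside, world axes, zero at the start; "torque": the same for the moment, N m; "finger_gap": finger opening in m; "gripper_force": force on a finger pad.
Only numpy, scipy, OpenCV 4.12 (cv2) and the standard library are available. Lean on these libraries where they do the work, as an engineer would, in place of code of your own. Each camera call takes 0.05 s, during which the arm holds its last target. There are 200 camera calls.

## Task

The shaker and the wide jar are wanted from the back of the spice rack: first move both jars that stand in front of them onto the chopping board, and leave the rear pair alone until both are there. Then stand the shaker inside the rim of the round coaster and the wide jar inside the rim of the square coaster, and only after that put each front jar back upright exactly where it stood at the start. Knock nothing over and leave the mug and the garlic bulb where they are.

Things in the scene. Friction and masses are not known exactly. Their poses are not given: they have to be found in the camera images.
- shaker: round glass shaker with a grey domed metal top, 44 mm across, 90 mm tall, the body (straight enough to grip at 35 to 70 mm height) 44 mm wide; starts upright in one of the two rear bays of the rack. Its foot is not quite flat: it stands with a lean of up to 0.06 rad. Origin: centre of its underside, z up.
- wide_jar: wide spice jar, roughly square body with rounded corners 47 x 47 mm and a round red screw cap 45 mm across, 97 mm tall; starts upright in the other rear bay. Origin: centre of its underside, z up, x and y square to its faces.
- square_jar: slimmer spice jar, square body with rounded corners 42 x 42 mm and a round mustard-yellow cap 41 mm across, 96 mm tall; starts upright in front of one rear bay, about 10 mm before the thing in it. Origin: centre of its underside, z up, x and y square to its faces.
- round_jar: round spice jar, 42 mm across with a mustard-yellow cap, 106 mm tall; starts upright in front of the other rear bay, about 10 mm before the thing in it. Origin: centre of its underside, z up.
- spice_rack: fixed wooden rack; base 116 (x) x 200 (y) x 10 mm, things stand on it. Origin: centre of underside, +x to the back. Cheeks 8 mm thick, 91 mm high, x 1 to 55, at y -84, -16, 16, 84, form two rear bays 60 mm wide at y -50 and 50: there fingers fit only before and behind (close along x). Front jars stand before the cheeks at x -30: grip left and right (along y). Back rail 23 mm, front lip 14 mm high.
- board: fixed small light wooden chopping board, 150 mm long (x) x 70 mm wide (y), 10 mm thick, with a round lug at its near (-x) end, to the left or right of the rack; both front jars fit on it one behind the other, e.g. at x = -45 and 45 mm. When it is on the left, mind the high wall at world y = 0.37 m. Origin: centre of its underside.
- round_coaster: fixed round dark wooden coaster with a raised rim, 76 mm outside, about 67 mm inside; it lies on a 4 mm table mat beside the rack, about 96 mm from the other coaster; its floor is 5 mm and its rim 13 mm above its underside. Origin: centre of its underside.
- square_coaster: fixed square dark wooden coaster with a raised rim, 74 x 74 mm outside, 66 x 66 mm inside; it lies on a 4 mm table mat beside the rack, about 96 mm from the other coaster; its floor is 5 mm and its rim 13 mm above its underside. Origin: centre of its underside, x and y along its sides.
- mug: bystander: white mug with a green inside, 80 mm across, 91 mm tall, 113 mm with its handle, behind the work on the right. Origin: centre of the underside of its extents.
- garlic: bystander: garlic bulb, 60 mm across, 59 mm tall, in front of the rack. Origin: centre of its underside.
Things that resemble listed ones, but are neither listed nor needed, are in the scene too. What is shaped like the shaker but blue or turquoise is not meant. Leave any pink look-alike of the wide_jar alone.

How it is judged:
By the outcome, as a careful person would: the job done as asked, in the order asked, and still so for the second after the job is handed in, with the robot touching nothing.
It also fails if it takes over 141 s, if anything falls off the work surface, if the arm or the gripper's body presses on something with over 40 N, if the wrist force passes 120 N, or if a joint passes its speed limit or range.

## Working session

There is one attempt and no reset: what is moved stays moved. The work goes in short steps, Python scripts to look and compute and a tool call to move; the robot and the scene stay as the last step left them, time stands still between calls to the robot, and variables do not carry over. Pictures are saved under pics/ and viewed, at most 15 in all, crops included, and the job is handed in when it is done.

Besides the shell and the picture viewer there is one more tool, called after "Request:" as name(argument=value, ...) on one line, values as JSON. send_rows: Moves the arm, as the interface text tells. Its arguments: {"type":"object","properties":{"twist":{"type":"array","items":{"type":"array","items":{"type":"number"}}},"xyz":{"type":"array","items":{"type":"array","items":{"type":"number"}}},"hand":{"type":"array","items":{"type":"number"}}},"required":["twist","xyz","hand"]}

```bash
ls; mkdir -p pics
python3 - <<'E'
from plant import env
import cv2,numpy as np
s=env.get_state();print(s['time_s'],s['ee_pos'],s['tcp_rot'])
for n in('top','side'):
    p,d=env.camera(n);cv2.imwrite(f'pics/{n}0.png',cv2.resize(p,(800,600),interpolation=cv2.INTER_CUBIC));np.savez(f'pics/{n}0.npz',p=p,d=d)
    c=env.get_calibration(n);print(n,c)
print(env.get_calibration('wrist'))
E
```

```text
pics
0.0 [ 0.17708129 -0.57289038  0.18512004] [ 9.88787924e-01  1.49323442e-01 -9.08474327e-05 -9.70954549e-04]
top {'fx': 358.7160626639328, 'fy': 358.7160626639328, 'cx': 260.12310618675264, 'cy': 196.99416054591927, 'rvec': array([ 2.16008006, -2.18471349,  0.06640441]), 'tvec': array([0.03265852, 0.52615886, 0.96300077])}
side {'fx': 441.49863372350984, 'fy': 441.49863372350984, 'cx': 258.94975065302754, 'cy': 185.30674185180962, 'rvec': array([ 2.5714579 , -0.49403673,  0.13966756]), 'tvec': array([-0.48233425,  0.19204828,  0.89817643])}
{'fx': 264.2851565060177, 'fy': 264.2851565060177, 'cx': 251.52636794951553, 'cy': 190.27681291943497, 'tool_from_camera': array([[ 6.21798549e-04, -9.54179961e-01, -2.99232711e-01,
         8.37895150e-02],
       [ 9.99999709e-01,  4.61112105e-04,  6.07602147e-04,
        -9.05384868e-05],
       [-4.41781967e-04, -2.99233002e-01,  9.54179970e-01,
        -1.97666872e-01],
       [ 0.00000000e+00,  0.00000000e+00,  0.00000000e+00,
         1.00000000e+00]])}
```

View pics/top0.png

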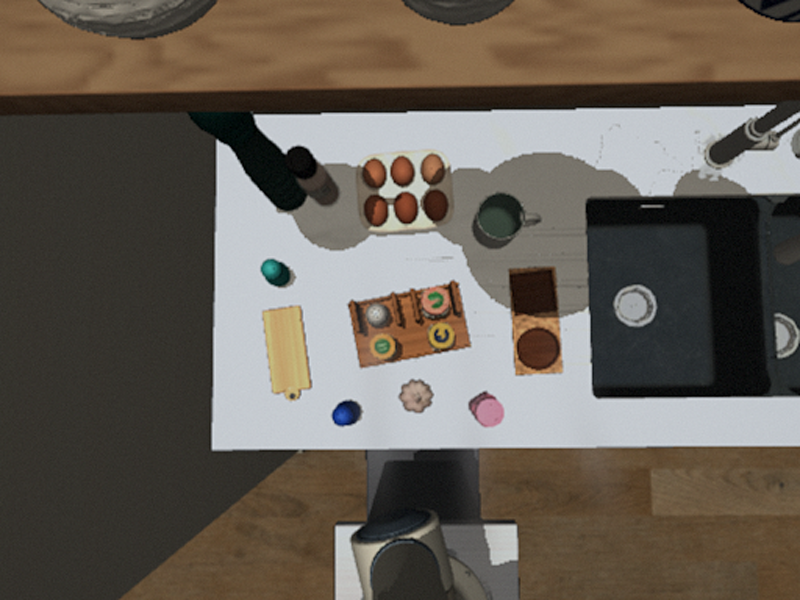

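View pics/side0.png

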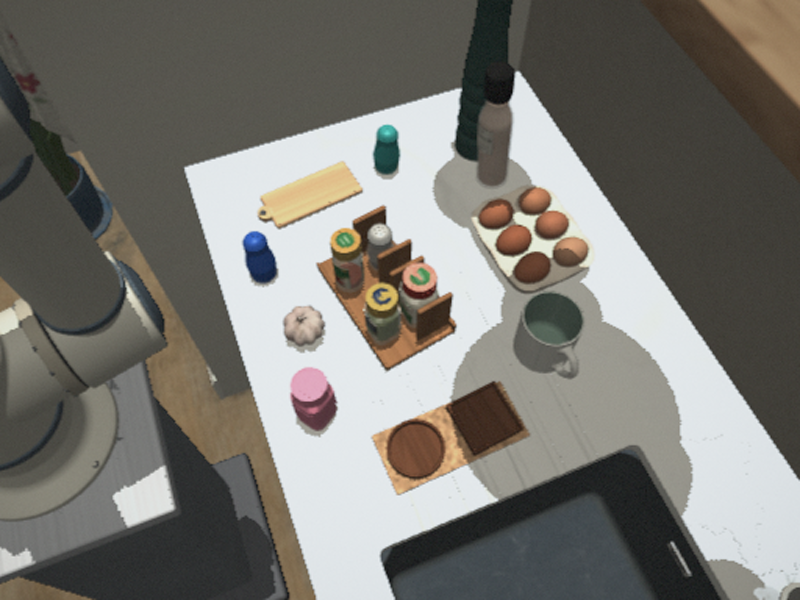

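The top view shows the rack at (410,325), with the front jars at (383,347) and (441,335). The shaker is at (377,314), rear left, and the red-capped jar at (435,301), rear right. The board is at (287,350) on the left, the round coaster at (538,348) and the square coaster at (533,291). The side view matches this. Next I'll measure.

```bash
cat > h.py <<'E'
import cv2,numpy as np
from plant import env
def cam(n):
    c=env.get_calibration(n);K=np.array([[c['fx'],0,c['cx']],[0,c['fy'],c['cy']],[0,0,1]]);R=cv2.Rodrigues(c['rvec'])[0];return K,R,c['tvec']
def onplane(n,uv,z):
    K,R,t=cam(n);r=R.T@np.linalg.inv(K)@np.array([uv[0],uv[1],1.]);o=-R.T@t;return o+r*(z-o[2])/r[2]
def cloud(n,d):
    K,R,t=cam(n);v,u=np.mgrid[:d.shape[0],:d.shape[1]];q=np.stack([u,v,np.ones_like(u)],-1)@np.linalg.inv(K).T*d[...,None];return (q-t)@R
def proj(n,P):
    K,R,t=cam(n);q=(np.atleast_2d(P)@R.T+t)@K.T;return q[:,:2]/q[:,2:]
E
python3 - <<'E'
from h import *
S=800/512
pts={'shaker':(377,314),'wide':(435,301),'fl':(383,347),'fr':(441,335),'board':(287,350),'rc':(538,348),'sc':(533,291),'table':(400,260),'mat':(515,320),'garlic':(416,396),'mug rim':(478,222),'wall':(180,300),'pink':(488,408),'blue':(346,412),'teal':(275,270)}
T=np.load('pics/top0.npz');W=cloud('top',T['d'])
for k,(u,v) in pts.items(): print(k,W[int(v/S),int(u/S)].round(4), )
T2=np.load('pics/side0.npz');W2=cloud('side',T2['d'])
pts={'shaker':(379,232),'wide':(420,278),'fl':(345,238),'fr':(382,297),'board':(310,195),'rc':(415,450),'sc':(485,418),'table':(350,380)}
for k,(u,v) in pts.items(): print(k,W2[int(v/S),int(u/S)].round(4), )
def up(p,x0,y0,w,h,f): return cv2.resize(p[y0:y0+h,x0:x0+w],None,fx=f,fy=f,interpolation=cv2.INTER_CUBIC)
cv2.imwrite('pics/c1.png',up(T['p'],160,170,210,90,3.8))
cv2.imwrite('pics/c2.png',up(T2['p'],150,90,200,230,2.6))
E
```

```text
shaker [0.5135 0.074  0.0957]
wide [ 0.5315 -0.0197  0.1087]
fl [0.4576 0.0629 0.1167]
fr [ 0.4765 -0.0289  0.1066]
board [0.455  0.2417 0.008 ]
rc [ 0.4557 -0.2032  0.0081]
sc [ 0.5554 -0.1978  0.0084]
table [ 0.6165  0.0379 -0.003 ]
mat [ 0.506  -0.1641  0.004 ]
garlic [0.3765 0.0123 0.0525]
mug rim [ 0.6641 -0.0927  0.08  ]
wall [0.5332 0.376  0.1432]
pink [ 0.359  -0.1022  0.0961]
blue [0.355  0.1263 0.0861]
teal [0.5889 0.2426 0.0859]
shaker [0.51   0.075  0.0976]
wide [ 0.5312 -0.0191  0.1086]
fl [0.4597 0.0699 0.1163]
fr [ 0.4752 -0.0292  0.1081]
board [0.4538 0.2396 0.0122]
rc [ 0.4522 -0.2008  0.0058]
sc [ 0.5544 -0.1948  0.0075]
table [ 0.4088 -0.0765  0.0005]
```

View pics/c1.png

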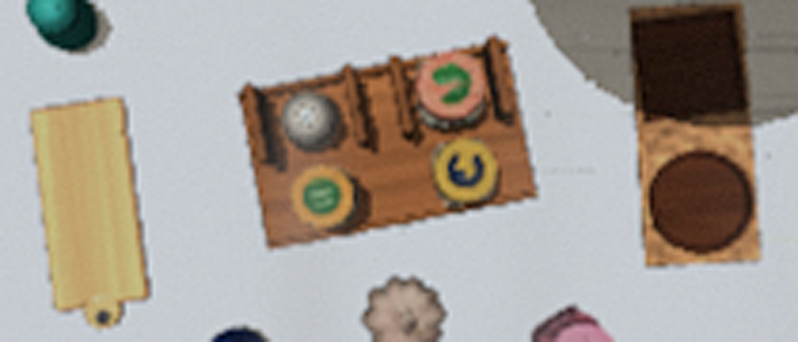

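View pics/c2.png

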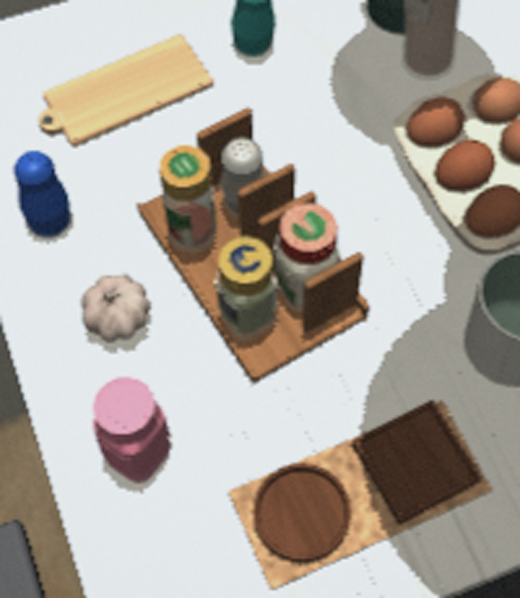

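Cap heights are 116 mm at front left, so that is the round jar, and 107 mm at front right, so that is the square jar. The c1 crop shows the rack's front corners at (268,248) and (538,196), and the coasters at (701,201) and (690,62). c2 shows the same layout from the side. Now I'll fit the positions.

Run:
```python
from h import *
D={n:np.load(f'pics/{n}0.npz') for n in('top','side')}
def q(x,y): return (160+(x+.5)/3.8-.5,170+(y+.5)/3.8-.5)
def q2(x,y): return (150+(x+.5)/2.6-.5,90+(y+.5)/2.6-.5)
def P(l,z,n='top',f=q): 
    for p in l: print('  ',n,onplane(n,f(*p),z)[:2].round(4))
print('rack front corners');P([(268,248),(538,196)],.010);P([(254,381),(138,207),(368,312)],.01,'side',q2)
print('cheek top front/back corners L,ML,MR,R');P([(270,166),(242,88),(370,150),(350,68),(412,142),(397,58),(508,122),(494,40)],.091)
for nm,z,l in(('shaker',.100,[(310,119)]),('wide',.107,[(452,89)]),('round',.116,[(323,196)]),('sq',.106,[(465,171)])): print(nm);P(l,z)
print('shaker etc side');P([(242,153)],.097,'side',q2);P([(308,228)],.107,'side',q2);P([(186,167)],.116,'side',q2);P([(246,259)],.106,'side',q2)
for n in D:
    W=cloud(n,D[n]['d']);
    for nm,c,z in(('shaker',(.513,.074),.1),('wide',(.531,-.02),.107),('round',(.459,.066),.116),('sq',(.476,-.029),.106)):
        m=(np.hypot(W[...,0]-c[0],W[...,1]-c[1])<.032)&(abs(W[...,2]-z)<(.006))
        X=W[m];print(n,nm,len(X),((X.max(0)+X.min(0))/2).round(4),np.ptp(X,0).round(3),X.mean(0).round(4))
print('board corners');P([(33,108),(121,98),(148,297),(55,309)],.010);P([(44,98),(181,37),(213,82),(72,143)],.01,'side',q2)
print('round c');P([(701,201),(649,201),(754,201),(701,150),(701,252)],.015);P([(302,513),(256,513),(348,513),(302,464),(302,561)],.016,'side',q2)
print('sq c corners');P([(630,8),(742,5),(750,112),(638,119)],.017);P([(355,444),(435,402),(480,466),(403,522)],.017,'side',q2)
print('mat corners');P([(645,266),(761,258)],.004);P([(232,493),(273,587),(492,488)],.004,'side',q2)
```

```text
rack front corners
   top [0.4236 0.1106]
   top [ 0.4591 -0.0856]
   side [ 0.4593 -0.0843]
   side [0.4238 0.111 ]
   side [ 0.5716 -0.0608]
cheek top front/back corners L,ML,MR,R
   top [0.4802 0.1008]
   top [0.5329 0.1194]
   top [0.4902 0.0337]
   top [0.5455 0.0466]
   top [0.4952 0.0056]
   top [0.5518 0.015 ]
   top [ 0.5078 -0.0588]
   top [ 0.5632 -0.0503]
shaker
   top [0.5108 0.0731]
wide
   top [ 0.529  -0.0211]
round
   top [0.4595 0.0639]
sq
   top [ 0.475  -0.0289]
shaker etc side
   side [0.5112 0.0735]
   side [ 0.5316 -0.0191]
   side [0.4605 0.0646]
   side [ 0.4767 -0.0268]
top shaker 86 [0.5136 0.0753 0.0978] [0.025 0.028 0.007] [0.5147 0.0756 0.0973]
top wide 248 [ 0.5331 -0.0211  0.1064] [0.043 0.043 0.011] [ 0.5331 -0.0207  0.107 ]
top round 212 [0.4613 0.0642 0.1153] [0.037 0.037 0.009] [0.4608 0.064  0.1151]
top sq 213 [ 0.4766 -0.029   0.1052] [0.04 0.04 0.01] [ 0.4771 -0.0296  0.1058]
side shaker 109 [0.5101 0.0749 0.0979] [0.028 0.028 0.008] [0.5099 0.0745 0.0974]
side wide 354 [ 0.5314 -0.0189  0.1063] [0.045 0.044 0.011] [ 0.5305 -0.0197  0.107 ]
side
[... 282 characters left out ...]
 0.2597]
   side [0.5242 0.2828]
   side [0.5342 0.2189]
   side [0.3891 0.1999]
round c
   top [ 0.4542 -0.202 ]
   top [ 0.4546 -0.1647]
   top [ 0.4538 -0.24  ]
   top [ 0.4909 -0.2031]
   top [ 0.4177 -0.201 ]
   side [ 0.4532 -0.2024]
   side [ 0.4206 -0.1894]
   side [ 0.4858 -0.2154]
   side [ 0.468  -0.1663]
   side [ 0.4393 -0.2363]
sq c corners
   top [ 0.5946 -0.1543]
   top [ 0.5957 -0.2353]
   top [ 0.5178 -0.2386]
   top [ 0.5137 -0.158 ]
   side [ 0.5128 -0.1668]
   side [ 0.5867 -0.158 ]
   side [ 0.5961 -0.2195]
   side [ 0.5217 -0.2376]
mat corners
   top [ 0.4077 -0.1626]
   top [ 0.4126 -0.2465]
   side [ 0.4101 -0.164 ]
   side [ 0.4132 -0.2434]
   side [ 0.6007 -0.2357]
```

```bash
cat > plan.py <<'E'
from h import *
import math
def pose(s=None):
    s=s or env.get_state();q=s['tcp_rot'];return [*s['ee_pos'],2*math.atan2(q[1],q[0])]
def plan(wps,cur=None):
    """wps: (x,y,z,psi,hand,step_mm) ; prints 8-row calls. psi only changes while x,y stay."""
    x,y,z,a=cur or pose();rows=[]
    for X,Y,Z,A,h,step in wps:
        if step<0: rows+=[([0,0,0],[0,0,0],h)]*(-step);continue
        dx,dy=X-x,Y-y
        t=-math.degrees(A-a)/5; v=np.array([dx*math.cos(a)+dy*math.sin(a),dx*math.sin(a)-dy*math.cos(a),z-Z])/.025
        n=max(1,math.ceil(max(abs(t)/.9,np.linalg.norm(v)*25/step)))
        for i in range(n):
            f=lambda c:round(round(c*(i+1)/n,2)-round(c*i/n,2),2)
            rows.append(([0,0,f(t)],[f(c) for c in v],h))
        x,y,z,a=X,Y,Z,A
    while len(rows)%8: rows.append(([0,0,0],[0,0,0],rows[-1][2]))
    for k in range(0,len(rows),8):
        r=rows[k:k+8];print('T',str([list(q[0]) for q in r]).replace('0.0,','0,').replace(' ',''));print('X',str([q[1] for q in r]).replace(' ',''));print('H',[q[2] for q in r])
E
python3 -c "
from plan import *
x,y,z,a=pose()
plan([(x,y,.24,.18,87,25),(.45,-.15,.24,.18,87,24.5)])"
```

```text
T [[0,0,0.46],[0,0,0.46],[0,0,0.45],[0,0,0.0],[0,0,0.0],[0,0,0.0],[0,0,0.0],[0,0,0.0]]
X [[np.float64(0.0),np.float64(0.0),np.float64(-0.73)],[np.float64(0.0),np.float64(0.0),np.float64(-0.73)],[np.float64(0.0),np.float64(0.0),np.float64(-0.73)],[np.float64(0.66),np.float64(-0.7),np.float64(0.0)],[np.float64(0.65),np.float64(-0.7),np.float64(0.0)],[np.float64(0.66),np.float64(-0.7),np.float64(0.0)],[np.float64(0.65),np.float64(-0.7),np.float64(0.0)],[np.float64(0.66),np.float64(-0.7),np.float64(0.0)]]
H [87, 87, 87, 87, 87, 87, 87, 87]
T [[0,0,0.0],[0,0,0.0],[0,0,0.0],[0,0,0.0],[0,0,0.0],[0,0,0.0],[0,0,0.0],[0,0,0.0]]
X [[np.float64(0.65),np.float64(-0.7),np.float64(0.0)],[np.float64(0.66),np.float64(-0.7),np.float64(0.0)],[np.float64(0.66),np.float64(-0.7),np.float64(0.0)],[np.float64(0.65),np.float64(-0.7),np.float64(0.0)],[np.float64(0.66),np.float64(-0.69),np.float64(0.0)],[np.float64(0.65),np.float64(-0.7),np.float64(0.0)],[np.float64(0.66),np.float64(-0.7),np.float64(0.0)],[np.float64(0.65),np.float64(-0.7),np.float64(0.0)]]
H [87, 87, 87, 87, 87, 87, 87, 87]
T [[0,0,0.0],[0,0,0.0],[0,0,0.0],[0,0,0.0],[0,0,0.0],[0,0,0.0],[0,0,0.0],[0,0,0.0]]
X [[np.float64(0.66),np.float64(-0.7),np.float64(0.0)],[np.float64(0.65),np.float64(-0.7),np.float64(0.0)],[np.float64(0.66),np.float64(-0.7),np.float64(0.0)],[np.float64(0.66),np.float64(-0.7),np.float64(0.0)],[np.float64(0.65),np.float64(-0.7),np.float64(0.0)],[np.float64(0.66),np.float64(-0.7),np.float64(0.0)],[np.float64(0.65),np.float64(-0.7),np.float64(0.0)],[np.float64(0.66),np.float64(-0.7),np.float64(0.0)]]
H [87, 87, 87, 87, 87, 87, 87, 87]
```

Request:
send_rows(twist=[[0,0,0.46],[0,0,0.46],[0,0,0.45],[0,0,0],[0,0,0],[0,0,0],[0,0,0],[0,0,0]], xyz=[[0,0,-0.73],[0,0,-0.73],[0,0,-0.73],[0.65,-0.7,0],[0.65,-0.7,0],[0.65,-0.7,0],[0.65,-0.7,0],[0.65,-0.7,0]], hand=[87,87,87,87,87,87,87,87])

```text
time_s: 0.77
ee_pos: [0.2418, -0.4715, 0.2404]
tcp_rot: [0.996, 0.09, -0.0, -0.0]
ft_force: [-0.4, -0.3, 0.3]
finger_gap: 0.087
gripper_force: 0.0
```

Request:
send_rows(twist=[[0,0,0],[0,0,0],[0,0,0],[0,0,0],[0,0,0],[0,0,0],[0,0,0],[0,0,0]], xyz=[[0.65,-0.7,0],[0.65,-0.7,0],[0.65,-0.7,0],[0.65,-0.7,0],[0.65,-0.7,0],[0.65,-0.7,0],[0.65,-0.7,0],[0.65,-0.7,0]], hand=[87,87,87,87,87,87,87,87])

```text
time_s: 1.43
ee_pos: [0.3446, -0.3104, 0.2406]
tcp_rot: [0.996, 0.09, -0.0, -0.0]
ft_force: [0.2, 0.1, 0.6]
finger_gap: 0.0871
gripper_force: 0.0
```

Request:
send_rows(twist=[[0,0,0],[0,0,0],[0,0,0],[0,0,0],[0,0,0],[0,0,0],[0,0,0],[0,0,0]], xyz=[[0.65,-0.7,0],[0.65,-0.7,0],[0.65,-0.7,0],[0.65,-0.7,0],[0.65,-0.7,0],[0.65,-0.7,0],[0,0,0],[0,0,0]], hand=[87,87,87,87,87,87,87,87])

```text
time_s: 2.1
ee_pos: [0.4215, -0.1901, 0.2405]
tcp_rot: [0.996, 0.091, -0.0, -0.0]
ft_force: [-0.3, 0.1, -0.6]
finger_gap: 0.0868
gripper_force: 0.0
```

```bash
sed -i 's/rows.append((\[0,0,f(t)\],\[f(c) for c in v\],h))/rows.append(([0,0,f(t)],[float(f(c)) for c in v],h))/' plan.py
cat >> plan.py <<'E'
def wpic(name,x0=0,y0=0,w=512,h=384,f=1.5):
    s=env.get_state();p,d=env.camera('wrist');np.savez(f'pics/{name}.npz',p=p,d=d,pos=s['ee_pos'],rot=s['tcp_rot'])
    cv2.imwrite(f'pics/{name}.png',cv2.resize(p[y0:y0+h,x0:x0+w],None,fx=f,fy=f,interpolation=cv2.INTER_CUBIC))
from scipy.spatial.transform import Rotation
def wray(D,uv,z):
    c=env.get_calibration('wrist');M=c['tool_from_camera'];R=Rotation.from_quat(D['rot']).as_matrix()
    r=R@M[:3,:3]@np.array([(uv[0]-c['cx'])/c['fx'],(uv[1]-c['cy'])/c['fy'],1]);o=R@M[:3,3]+D['pos'];return o+r*(z-o[2])/r[2]
E
python3 -c "
from plan import *
wpic('w1');s=env.get_state();print(s['time_s'],pose(s),s['joint_positions'])"
```

```text
2.15 [np.float64(0.4211899683426583), np.float64(-0.19077941698016881), np.float64(0.24064386809424643), 0.18123586557004426] [-4.98518282e-01 -2.57476543e-01  1.46321774e+00 -4.96101143e-04
  1.93654389e+00  8.90864910e-01]
```

View pics/w1.png

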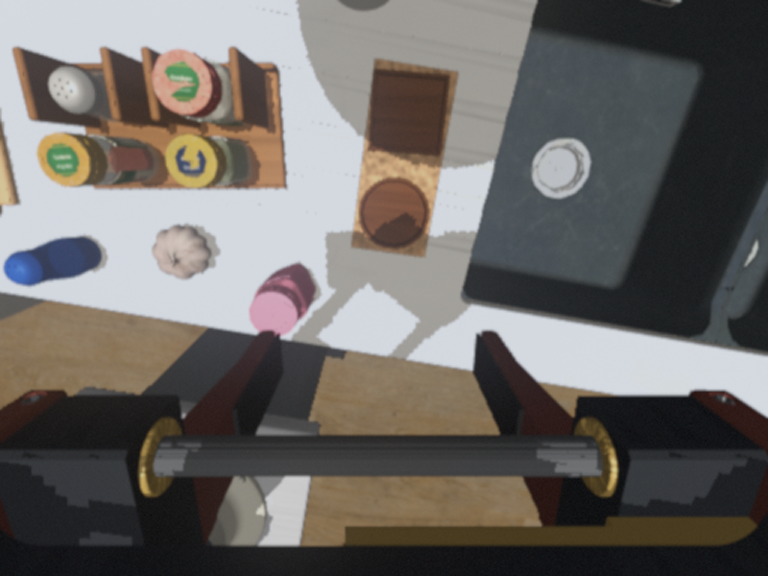

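w1 shows the round coaster centred at (394,213), the square coaster's corners at (374,68), (449,72), (441,155) and (366,149), and the rack's right side at (278,63)–(286,187).

Run:
```python
from plan import *
D=np.load('pics/w1.npz')
w=lambda x,y,z:wray(D,((x+.5)/1.5-.5,(y+.5)/1.5-.5),z)[:2].round(4)
print('rc',w(394,213,.015))
c=[w(374,68,.017),w(449,72,.017),w(441,155,.017),w(366,149,.017)];print('sc',c,np.mean(c,0))
m=[w(377,59,.004),w(459,70,.004),w(426,257,.004),w(351,247,.004)];print('mat',m,np.mean(m,0))
print('rack R',w(286,187,.01),w(278,63,.01))
print('sq cap',w(191,160,.106),'wide',w(183,82,.107),'round',w(65,158,.116))
# segmentation of coasters vs mat
hsv=cv2.cvtColor(D['p'],cv2.COLOR_BGR2HSV);
for n,(x,y) in dict(rc=(394,213),sc=(410,110),mat=(400,165),wood=(372,64)).items(): print(n,hsv[int(y/1.5),int(x/1.5)])
```

```text
rc [ 0.4556 -0.2014]
sc [array([ 0.5862, -0.156 ]), array([ 0.5959, -0.2269]), array([ 0.5214, -0.2366]), array([ 0.5132, -0.1612])] [ 0.554175 -0.195175]
mat [array([ 0.597 , -0.1569]), array([ 0.6022, -0.2377]), array([ 0.4129, -0.2469]), array([ 0.4088, -0.1623])] [ 0.505225 -0.20095 ]
rack R [ 0.4609 -0.0849] [ 0.575  -0.0641]
sq cap [ 0.4776 -0.0281] wide [ 0.5332 -0.0202] round [0.4621 0.0634]
rc [  9 116 125]
sc [ 10 111  76]
mat [ 16  95 205]
wood [ 19  18 152]
```

```bash
python3 - <<'E'
import re
s=open('plan.py').read()
a=s.index("    for k in range(0,len(rows),8)");b=s.index("def wpic")
s=s[:a]+'''    from itertools import groupby
    for k in range(0,len(rows),8): print(' | '.join(f"{len(list(g))}x tw{t[0][2]} {t[1]} h{t[2]}" for t,g in groupby(rows[k:k+8])))
'''+s[b:]
# nearly even rows, rounded; remainder in last row
s=s.replace("f=lambda c:round(round(c*(i+1)/n,2)-round(c*i/n,2),2)","f=lambda c:(round(c/n,2) if i<n-1 else round(c-(n-1)*round(c/n,2),2))+0.")
open('plan.py','w').write(s)
E
python3 -c "
from plan import *
plan([(.4605,.0645,.24,.18,87,24.5),(.4605,.0645,.12,.18,87,24),(.4605,.0645,.048,.18,87,12),(0,0,0,0,30,-8)])"
```

```text
8x tw0.0 [0.31, -0.89, 0.0] h87
2x tw0.0 [0.31, -0.89, 0.0] h87 | 1x tw0.01 [0.29, -0.86, 0.03] h87 | 5x tw0.0 [0.0, 0.0, 0.96] h87
6x tw0.0 [0.0, 0.0, 0.48] h87 | 2x tw0 [0, 0, 0] h30
8x tw0 [0, 0, 0] h30
```

Request:
send_rows(twist=[[0,0,0],[0,0,0],[0,0,0],[0,0,0],[0,0,0],[0,0,0],[0,0,0],[0,0,0]], xyz=[[0.31,-0.89,0],[0.31,-0.89,0],[0.31,-0.89,0],[0.31,-0.89,0],[0.31,-0.89,0],[0.31,-0.89,0],[0.31,-0.89,0],[0.31,-0.89,0]], hand=[87,87,87,87,87,87,87,87])

```text
time_s: 2.82
ee_pos: [0.4503, -0.0048, 0.2409]
tcp_rot: [0.996, 0.089, -0.0, 0.0]
ft_force: [0.8, -0.2, 0.2]
finger_gap: 0.0869
gripper_force: 0.0
```

Request:
send_rows(twist=[[0,0,0],[0,0,0],[0,0,0],[0,0,0],[0,0,0],[0,0,0],[0,0,0],[0,0,0]], xyz=[[0.31,-0.89,0],[0.31,-0.89,0],[0.29,-0.86,0.03],[0,0,0.9],[0,0,0.9],[0,0,0.6],[0,0,0],[0,0,0]], hand=[87,87,87,87,87,87,87,87])

```text
time_s: 3.48
ee_pos: [0.4605, 0.0634, 0.1796]
tcp_rot: [0.996, 0.089, -0.001, 0.0]
ft_force: [0.1, 0.3, 0.7]
finger_gap: 0.0868
gripper_force: 0.0
```

```bash
python3 -c "
from plan import *
wpic('w2',130,30,382,260,2);print(pose())
plan([(.4605,.0645,.12,.18,87,24),(.4605,.0645,.048,.18,87,12),(0,0,0,0,30,-8)])"
```

```text
[np.float64(0.4611026605557291), np.float64(0.06357490408061667), np.float64(0.18091377143116144), 0.17880435482886992]
2x tw0.0 [-0.01, -0.01, 0.81] h87 | 1x tw-0.01 [0.0, -0.02, 0.82] h87 | 5x tw0.0 [0.0, 0.0, 0.48] h87
1x tw0.0 [0.0, 0.0, 0.48] h87 | 7x tw0 [0, 0, 0] h30
8x tw0 [0, 0, 0] h30
```

View pics/w2.png

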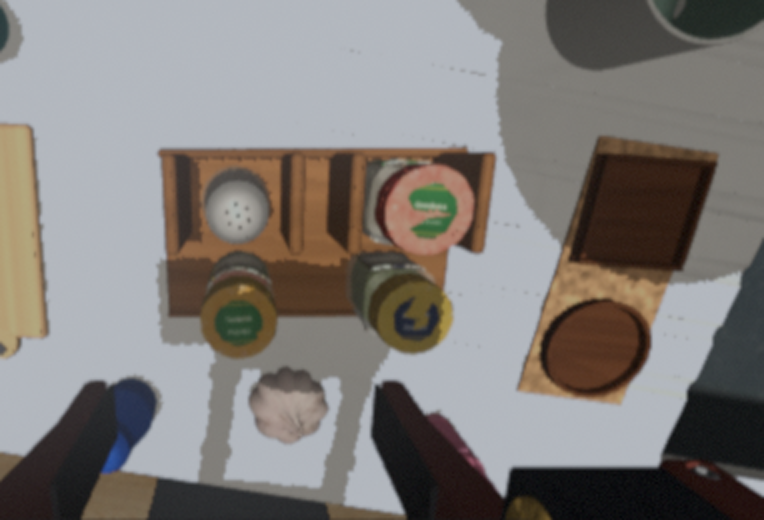

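w2 shows the rack square to the image. The round cap is at (239,321), the square jar's cap at (411,313), the shaker at (237,205), and the fingers are centred near x = 241.

Run:
```python
from plan import *
D=np.load('pics/w2.npz')
w=lambda x,y,z:wray(D,(130+(x+.5)/2-.5,30+(y+.5)/2-.5),z)[:2].round(4)
print('round',w(239,321,.116),'sq',w(411,313,.106),'shaker',w(237,205,.098),'wide',w(428,209,.107),'rc',w(596,346,.015))
print('sc',[w(*p,.017) for p in((596,152),(717,155),(686,272),(571,262))])
print('rack back',w(163,150,.023),w(466,148,.023),'front',w(168,315,.01))
```

```text
round [0.4618 0.0661] sq [ 0.4795 -0.0242] shaker [0.518  0.0774] wide [ 0.534  -0.0174] rc [ 0.4579 -0.1983]
sc [array([ 0.5855, -0.1464]), array([ 0.5978, -0.2245]), array([ 0.5214, -0.2378]), array([ 0.5138, -0.1566])]
rack back [0.5367 0.1295] [ 0.5723 -0.0603] front [0.4241 0.1126]
```

Request:
send_rows(twist=[[0,0,0],[0,0,0],[0,0,0],[0,0,0],[0,0,0],[0,0,0],[0,0,0],[0,0,0]], xyz=[[0,-0.02,0.81],[0,-0.02,0.81],[0,0,0.82],[0,0,0.48],[0,0,0.48],[0,0,0.48],[0,0,0.48],[0,0,0.48]], hand=[87,87,87,87,87,87,87,87])

```text
time_s: 4.2
ee_pos: [0.4613, 0.0654, 0.059]
tcp_rot: [0.996, 0.09, 0.001, 0.0]
ft_force: [0.6, -0.2, 1.1]
finger_gap: 0.0868
gripper_force: 0.0
```

Request:
send_rows(twist=[[0,0,0],[0,0,0],[0,0,0],[0,0,0],[0,0,0],[0,0,0],[0,0,0],[0,0,0]], xyz=[[0,0,0.48],[0,0,0],[0,0,0],[0,0,0],[0,0,0],[0,0,0],[0,0,0],[0,0,0]], hand=[87,87,60,50,45,42,38,36])

```text
time_s: 4.87
ee_pos: [0.4611, 0.0655, 0.0477]
tcp_rot: [0.996, 0.09, 0.0, 0.0]
ft_force: [-0.7, 0.3, -0.2]
finger_gap: 0.0505
gripper_force: 0.0
```

Request:
send_rows(twist=[[0,0,0],[0,0,0],[0,0,0],[0,0,0],[0,0,0],[0,0,0],[0,0,0],[0,0,0]], xyz=[[0,0,0],[0,0,0],[0,0,0],[0,0,0],[0,0,0],[0,0,0],[0,0,0],[0,0,0]], hand=[36,36,36,36,36,36,36,36])

```text
time_s: 5.53
ee_pos: [0.4609, 0.0654, 0.0474]
tcp_rot: [0.996, 0.09, 0.0, -0.0]
ft_force: [0.8, 0.5, 2.5]
finger_gap: 0.0404
gripper_force: 30.0
```

```bash
python3 -c "
from plan import *
p=pose();print(p)
bx,by=.502,.246
plan([(p[0],p[1],.12,.18,36,15),(bx,by,.12,.18,36,20),(bx,by,.052,.18,36,12)],p)"
```

```text
[np.float64(0.4608933482661274), np.float64(0.06544686378295383), np.float64(0.047395058950325496), 0.18027754020749612]
5x tw0.0 [0.0, 0.0, -0.58] h36 | 3x tw0.0 [0.29, -0.68, 0.0] h36
6x tw0.0 [0.29, -0.68, 0.0] h36 | 1x tw0.0 [0.3, -0.69, 0.0] h36 | 1x tw0.0 [0.0, 0.0, 0.45] h36
4x tw0.0 [0.0, 0.0, 0.45] h36 | 1x tw0.0 [0.0, 0.0, 0.47] h36 | 3x tw0 [0, 0, 0] h36
```

```bash
python3 -c "
from plan import *
p=pose();p[2]=.0477;p[3]=.18
bx,by=.502,.246
plan([(p[0],p[1],.157,.18,36,20),(bx,by,.157,.18,36,22),(bx,by,.085,.18,36,20),(bx,by,.0485,.18,36,12)],p)"
```

```text
5x tw0.0 [0.0, 0.0, -0.73] h36 | 1x tw0.0 [0.0, 0.0, -0.72] h36 | 2x tw0.0 [0.32, -0.76, 0.0] h36
6x tw0.0 [0.32, -0.76, 0.0] h36 | 1x tw0.0 [0.35, -0.73, 0.0] h36 | 1x tw0.0 [0.0, 0.0, 0.72] h36
3x tw0.0 [0.0, 0.0, 0.72] h36 | 3x tw0.0 [0.0, 0.0, 0.37] h36 | 1x tw0.0 [0.0, 0.0, 0.35] h36 | 1x tw0 [0, 0, 0] h36
```

Request:
send_rows(twist=[[0,0,0],[0,0,0],[0,0,0],[0,0,0],[0,0,0],[0,0,0],[0,0,0],[0,0,0]], xyz=[[0,0,-0.73],[0,0,-0.73],[0,0,-0.73],[0,0,-0.73],[0,0,-0.73],[0,0,-0.72],[0.32,-0.76,0],[0.32,-0.76,0]], hand=[36,36,36,36,36,36,36,36])

```text
time_s: 6.2
ee_pos: [0.4705, 0.1056, 0.1579]
tcp_rot: [0.996, 0.089, 0.001, -0.0]
ft_force: [-0.0, 0.6, -1.5]
finger_gap: 0.0408
gripper_force: 30.0
```

Request:
send_rows(twist=[[0,0,0],[0,0,0],[0,0,0],[0,0,0],[0,0,0],[0,0,0],[0,0,0],[0,0,0]], xyz=[[0.32,-0.76,0],[0.32,-0.76,0],[0.32,-0.76,0],[0.32,-0.76,0],[0.32,-0.76,0],[0.32,-0.76,0],[0.35,-0.73,0],[0,0,0.72]], hand=[36,36,36,36,36,36,36,36])

```text
time_s: 6.87
ee_pos: [0.5033, 0.2495, 0.141]
tcp_rot: [0.996, 0.091, 0.002, -0.001]
ft_force: [1.1, 0.3, -1.0]
finger_gap: 0.0408
gripper_force: 30.0
```

```bash
python3 -c "
from plan import *
p=pose();print(p,env.get_state()['finger_gap'])
bx,by=.502,.246
plan([(bx,by,.085,.18,36,20),(bx,by,.0485,.18,36,10)],p)"
```

```text
[np.float64(0.5033188585508401), np.float64(0.24953921532838208), np.float64(0.14101471074312205), 0.1829081027175343] 0.04079940953148381
2x tw0.01 [-0.03, 0.04, 0.75] h36 | 1x tw0.01 [-0.02, 0.05, 0.74] h36 | 3x tw0.0 [0.0, 0.0, 0.37] h36 | 1x tw0.0 [0.0, 0.0, 0.35] h36 | 1x tw0 [0, 0, 0] h36
```

Request:
send_rows(twist=[[0,0,0],[0,0,0],[0,0,0],[0,0,0],[0,0,0],[0,0,0],[0,0,0],[0,0,0]], xyz=[[0,0,0.72],[0,0,0.72],[0,0,0.72],[0,0,0.4],[0,0,0.4],[0,0,0.4],[0,0,0.22],[0,0,0]], hand=[36,36,36,36,36,36,36,36])

```text
time_s: 7.53
ee_pos: [0.5016, 0.2459, 0.0482]
tcp_rot: [0.996, 0.09, -0.0, 0.0]
ft_force: [-0.3, 0.0, -1.0]
finger_gap: 0.0407
gripper_force: 30.0
```

```bash
python3 -c "
from plan import *
print(pose(),env.get_state()['ft_force'])"
```

```text
[np.float64(0.5015675742246718), np.float64(0.24591859275264438), np.float64(0.04818069612238472), 0.18020641162364032] [-0.25873312  0.02838623 -0.98144245]
```

```bash
python3 -c "
from plan import *
p=pose();p[3]=.18
bx,by=p[:2];x,y=.4767,-.0277
plan([(0,0,0,0,80,-6),(bx,by,.15,.18,87,18),(x,y,.15,.18,87,24)],p)
print();plan([(x,y,.1,.18,87,20),(x,y,.046,.18,87,12)],[x,y,.15,.18])"
```

```text
6x tw0 [0, 0, 0] h80 | 2x tw0.0 [0.0, 0.0, -0.68] h87
3x tw0.0 [0.0, 0.0, -0.68] h87 | 1x tw0.0 [0.0, 0.0, -0.67] h87 | 4x tw0.0 [-0.24, 0.88, 0.0] h87
7x tw0.0 [-0.24, 0.88, 0.0] h87 | 1x tw0.0 [-0.3, 0.91, 0.0] h87

2x tw0.0 [0.0, 0.0, 0.67] h87 | 1x tw0.0 [0.0, 0.0, 0.66] h87 | 4x tw0.0 [0.0, 0.0, 0.43] h87 | 1x tw0.0 [0.0, 0.0, 0.44] h87
```

Request:
send_rows(twist=[[0,0,0],[0,0,0],[0,0,0],[0,0,0],[0,0,0],[0,0,0],[0,0,0],[0,0,0]], xyz=[[0,0,0],[0,0,0],[0,0,0],[0,0,0],[0,0,0],[0,0,0],[0,0,-0.68],[0,0,-0.68]], hand=[80,80,80,80,80,80,87,87])

```text
time_s: 8.2
ee_pos: [0.5009, 0.2456, 0.082]
tcp_rot: [0.996, 0.09, -0.001, 0.0]
ft_force: [-0.4, 0.5, -0.0]
finger_gap: 0.0865
gripper_force: 0.0
```

Request:
send_rows(twist=[[0,0,0],[0,0,0],[0,0,0],[0,0,0],[0,0,0],[0,0,0],[0,0,0],[0,0,0]], xyz=[[0,0,-0.68],[0,0,-0.68],[0,0,-0.68],[0,0,-0.68],[-0.24,0.88,0],[-0.24,0.88,0],[-0.24,0.88,0],[-0.24,0.88,0]], hand=[87,87,87,87,87,87,87,87])

```text
time_s: 8.87
ee_pos: [0.4939, 0.1543, 0.1512]
tcp_rot: [0.996, 0.09, 0.0, 0.0]
ft_force: [0.5, 0.3, 0.2]
finger_gap: 0.087
gripper_force: 0.0
```

Request:
send_rows(twist=[[0,0,0],[0,0,0],[0,0,0],[0,0,0],[0,0,0],[0,0,0],[0,0,0],[0,0,0]], xyz=[[-0.24,0.88,0],[-0.24,0.88,0],[-0.24,0.88,0],[-0.24,0.88,0],[-0.24,0.88,0],[-0.24,0.88,0],[-0.24,0.88,0],[-0.3,0.91,0]], hand=[87,87,87,87,87,87,87,87])

```text
time_s: 9.53
ee_pos: [0.4769, -0.0287, 0.1511]
tcp_rot: [0.996, 0.09, 0.0, 0.0]
ft_force: [-0.5, 0.2, -0.5]
finger_gap: 0.0871
gripper_force: 0.0
```

Request:
send_rows(twist=[[0,0,0],[0,0,0],[0,0,0],[0,0,0],[0,0,0],[0,0,0],[0,0,0],[0,0,0]], xyz=[[0,0,0],[0,0,0],[0,0,0],[0,0,0],[0,0,0],[0,0,0],[0,0,0],[0,0,0]], hand=[87,87,87,87,87,87,87,87])

```text
time_s: 10.2
ee_pos: [0.477, -0.0273, 0.151]
tcp_rot: [0.996, 0.09, -0.0, -0.0]
ft_force: [-0.5, -0.9, -0.9]
finger_gap: 0.0868
gripper_force: 0.0
```

```bash
python3 -c "
from plan import *
wpic('w3',130,60,300,220,2.6);print(pose())
p,d=env.camera('side');cv2.imwrite('pics/s3.png',cv2.resize(p[60:300,100:400],None,fx=2.5,fy=2.5,interpolation=cv2.INTER_CUBIC))
"
```

```text
[np.float64(0.47703503035872663), np.float64(-0.027368257699792318), np.float64(0.1509593669144442), 0.18081150737093524]
```

View pics/w3.png

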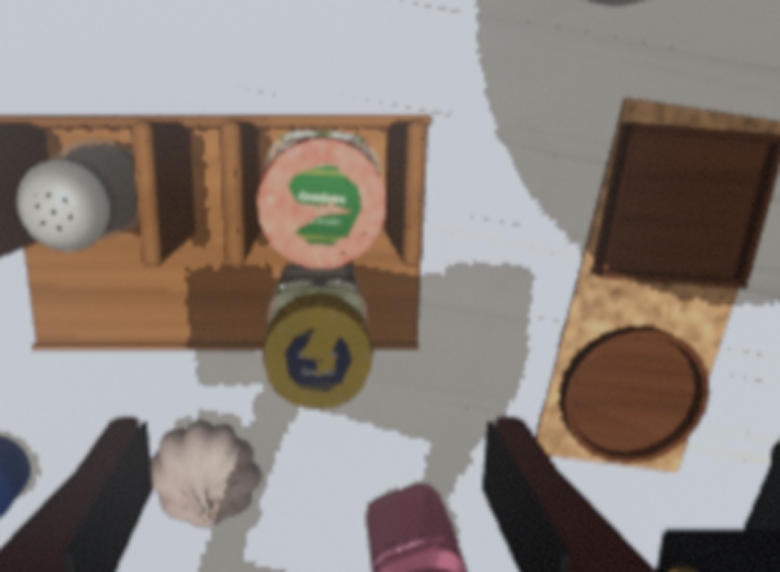

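w3 shows the square jar's cap at (318,350), midway between the finger tips at 146 and 488, with the body square to the rack. I'll descend and grip.

Request:
send_rows(twist=[[0,0,0],[0,0,0],[0,0,0],[0,0,0],[0,0,0],[0,0,0],[0,0,0],[0,0,0]], xyz=[[0,0,0.67],[0,0,0.67],[0,0,0.67],[0,0,0.53],[0,0,0.53],[0,0,0.53],[0,0,0.53],[0,0,0]], hand=[87,87,87,87,87,87,87,70])

```text
time_s: 10.97
ee_pos: [0.4753, -0.0275, 0.0444]
tcp_rot: [0.996, 0.09, -0.002, -0.001]
ft_force: [0.6, -0.2, -1.2]
finger_gap: 0.0831
gripper_force: 0.0
```

Request:
send_rows(twist=[[0,0,0],[0,0,0],[0,0,0],[0,0,0],[0,0,0],[0,0,0],[0,0,0],[0,0,0]], xyz=[[0,0,0],[0,0,0],[0,0,0],[0,0,0],[0,0,0],[0,0,0],[0,0,0],[0,0,0]], hand=[60,50,46,43,40,36,36,36])

```text
time_s: 11.63
ee_pos: [0.4772, -0.0277, 0.0481]
tcp_rot: [0.996, 0.09, 0.0, 0.0]
ft_force: [0.2, -0.4, 1.8]
finger_gap: 0.0407
gripper_force: 30.0
```

Request:
send_rows(twist=[[0,0,0],[0,0,0],[0,0,0],[0,0,0],[0,0,0],[0,0,0],[0,0,0],[0,0,0]], xyz=[[0,0,0],[0,0,0],[0,0,0],[0,0,0],[0,0,0],[0,0,0],[0,0,0],[0,0,0]], hand=[36,36,36,36,36,36,36,36])

```text
time_s: 12.3
ee_pos: [0.4772, -0.0277, 0.0481]
tcp_rot: [0.996, 0.09, 0.0, 0.0]
ft_force: [0.6, 0.4, 4.5]
finger_gap: 0.0405
gripper_force: 30.0
```

```bash
python3 -c "
from plan import *
p=pose();print(p)
bx,by=.413,.2345;p[3]=.18
plan([(p[0],p[1],.115,.18,36,20),(bx,by,.115,.18,36,22),(bx,by,.08,.18,36,18),(bx,by,p[2]+.001,.18,36,10)],p)
bx,by=.413,.2345;x,y=.5115,.0742
print();plan([(bx,by,.16,.18,87,20),(bx,by,.16,1.75,87,20),(x,y,.16,1.75,87,24)],[bx,by,p[2],.18])"
```

```text
[np.float64(0.4772233622042185), np.float64(-0.027699813288002723), np.float64(0.04808828973097972), 0.18027032551295757]
4x tw0.0 [0.0, 0.0, -0.67] h36 | 4x tw0.0 [-0.05, -0.83, 0.0] h36
8x tw0.0 [-0.05, -0.83, 0.0] h36
1x tw0.0 [-0.05, -0.82, 0.0] h36 | 2x tw0.0 [0.0, 0.0, 0.7] h36 | 4x tw0.0 [0.0, 0.0, 0.31] h36 | 1x tw0 [0, 0, 0] h36

5x tw0.0 [0.0, 0.0, -0.75] h87 | 1x tw0.0 [0.0, 0.0, -0.73] h87 | 2x tw-0.9 [0.0, 0.0, 0.0] h87
8x tw-0.9 [0.0, 0.0, 0.0] h87
8x tw-0.9 [0.0, 0.0, 0.0] h87
1x tw-0.9 [0.0, 0.0, 0.0] h87 | 1x tw-0.89 [0.0, 0.0, 0.0] h87 | 6x tw0.0 [-0.88, 0.34, 0.0] h87
1x tw0.0 [-0.88, 0.34, 0.0] h87 | 1x tw0.0 [-0.85, 0.35, 0.0] h87 | 6x tw0 [0, 0, 0] h87
```

View pics/s3.png

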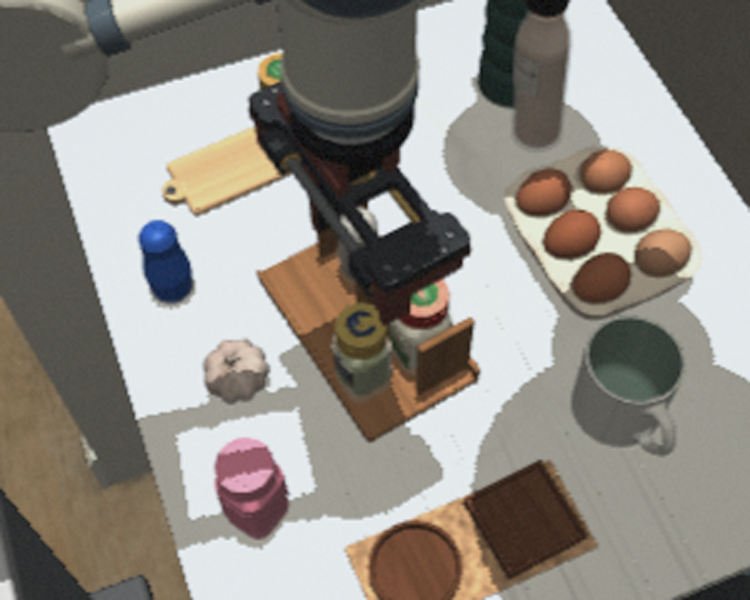

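s3 shows the round jar upright on the board at (270,70) and everything else undisturbed. Next the square jar goes to the board.

Request:
send_rows(twist=[[0,0,0],[0,0,0],[0,0,0],[0,0,0],[0,0,0],[0,0,0],[0,0,0],[0,0,0]], xyz=[[0,0,-0.67],[0,0,-0.67],[0,0,-0.67],[0,0,-0.67],[-0.05,-0.83,0],[-0.05,-0.83,0],[-0.05,-0.83,0],[-0.05,-0.83,0]], hand=[36,36,36,36,36,36,36,36])

```text
time_s: 12.97
ee_pos: [0.4562, 0.0537, 0.1134]
tcp_rot: [0.996, 0.09, -0.001, -0.0]
ft_force: [0.7, -0.0, -1.3]
finger_gap: 0.0408
gripper_force: 30.0
```

Request:
send_rows(twist=[[0,0,0],[0,0,0],[0,0,0],[0,0,0],[0,0,0],[0,0,0],[0,0,0],[0,0,0]], xyz=[[-0.05,-0.83,0],[-0.05,-0.83,0],[-0.05,-0.83,0],[-0.05,-0.83,0],[-0.05,-0.83,0],[-0.05,-0.83,0],[-0.05,-0.83,0],[-0.05,-0.83,0]], hand=[36,36,36,36,36,36,36,36])

```text
time_s: 13.63
ee_pos: [0.4166, 0.2153, 0.1133]
tcp_rot: [0.996, 0.09, -0.001, 0.0]
ft_force: [0.0, 0.3, -0.6]
finger_gap: 0.0409
gripper_force: 30.0
```

Request:
send_rows(twist=[[0,0,0],[0,0,0],[0,0,0],[0,0,0],[0,0,0],[0,0,0],[0,0,0],[0,0,0]], xyz=[[-0.05,-0.82,0],[0,0,0.7],[0,0,0.7],[0,0,0.3],[0,0,0.3],[0,0,0.3],[0,0,0.3],[0,0,0]], hand=[36,36,36,36,36,36,36,36])

```text
time_s: 14.3
ee_pos: [0.4123, 0.2341, 0.0485]
tcp_rot: [0.996, 0.09, -0.001, 0.0]
ft_force: [0.7, 0.7, -1.7]
finger_gap: 0.0408
gripper_force: 30.0
```

Request:
send_rows(twist=[[0,0,0],[0,0,0],[0,0,0],[0,0,0],[0,0,0],[0,0,0],[0,0,0],[0,0,0]], xyz=[[0,0,0],[0,0,0],[0,0,0],[0,0,0],[0,0,0],[0,0,0],[0,0,0],[0,0,0]], hand=[36,36,80,80,80,80,80,80])

```text
time_s: 14.97
ee_pos: [0.4128, 0.2346, 0.0499]
tcp_rot: [0.996, 0.09, 0.0, -0.0]
ft_force: [-0.6, 0.6, -0.4]
finger_gap: 0.0772
gripper_force: 0.0
```

```bash
python3 -c "
from plan import *
p=pose();print(p)"
```

```text
[np.float64(0.4127550734179673), np.float64(0.2345882904048017), np.float64(0.04985027795568303), 0.18028127272882255]
```

Request:
send_rows(twist=[[0,0,0],[0,0,0],[0,0,0],[0,0,0],[0,0,0],[0,0,-0.9],[0,0,-0.9],[0,0,-0.9]], xyz=[[0,0,-0.7],[0,0,-0.7],[0,0,-0.8],[0,0,-0.8],[0,0,-0.8],[0,0,-0.6],[0,0,0],[0,0,0]], hand=[80,80,80,80,87,87,87,87])

```text
time_s: 15.63
ee_pos: [0.4134, 0.2349, 0.1614]
tcp_rot: [0.978, 0.208, 0.001, -0.0]
ft_force: [0.5, 0.3, -0.2]
finger_gap: 0.087
gripper_force: 0.0
```

Request:
send_rows(twist=[[0,0,-0.9],[0,0,-0.9],[0,0,-0.9],[0,0,-0.9],[0,0,-0.9],[0,0,-0.9],[0,0,-0.9],[0,0,-0.9]], xyz=[[0,0,0],[0,0,0],[0,0,0],[0,0,0],[0,0,0],[0,0,0],[0,0,0],[0,0,0]], hand=[87,87,87,87,87,87,87,87])

```text
time_s: 16.3
ee_pos: [0.4127, 0.2346, 0.1598]
tcp_rot: [0.866, 0.5, 0.0, 0.0]
ft_force: [-0.4, -0.3, -1.2]
finger_gap: 0.0873
gripper_force: 0.0
```

Request:
send_rows(twist=[[0,0,-0.9],[0,0,-0.9],[0,0,-0.9],[0,0,-0.9],[0,0,-0.9],[0,0,-0.9],[0,0,-0.9],[0,0,-0.9]], xyz=[[0,0,0],[0,0,0],[0,0,0],[0,0,0],[0,0,0],[0,0,0],[0,0,0],[0,0,0]], hand=[87,87,87,87,87,87,87,87])

```text
time_s: 16.97
ee_pos: [0.4127, 0.2346, 0.1597]
tcp_rot: [0.669, 0.743, 0.0, 0.0]
ft_force: [0.1, -0.4, -0.3]
finger_gap: 0.087
gripper_force: 0.0
```

```bash
python3 -c "
from plan import *
p=pose();print(p)
x,y=.512,.0745
plan([(p[0],p[1],p[2],1.75,87,20),(x,y,.16,1.75,87,24)],p)"
```

```text
[np.float64(0.4127046501568487), np.float64(0.23457057948471077), np.float64(0.1597196716378055), 1.6764021872162436]
1x tw-0.84 [0.0, 0.0, 0.0] h87 | 7x tw0.0 [-0.88, 0.35, 0.0] h87
1x tw0.0 [-0.85, 0.32, -0.01] h87 | 7x tw0 [0, 0, 0] h87
```

Request:
send_rows(twist=[[0,0,-0.88],[0,0,0],[0,0,0],[0,0,0],[0,0,0],[0,0,0],[0,0,0],[0,0,0]], xyz=[[0,0,0],[-0.88,0.35,0],[-0.88,0.35,0],[-0.88,0.35,0],[-0.88,0.35,0],[-0.88,0.35,0],[-0.88,0.35,0],[-0.88,0.35,0]], hand=[87,87,87,87,87,87,87,87])

```text
time_s: 17.63
ee_pos: [0.5008, 0.0928, 0.1598]
tcp_rot: [0.641, 0.767, 0.0, 0.0]
ft_force: [1.1, -0.7, 0.3]
finger_gap: 0.0869
gripper_force: 0.0
```

Request:
send_rows(twist=[[0,0,0],[0,0,0],[0,0,0],[0,0,0],[0,0,0],[0,0,0],[0,0,0],[0,0,0]], xyz=[[-0.85,0.32,0],[0,0,0],[0,0,0],[0,0,0],[0,0,0],[0,0,0],[0,0,0],[0,0,0]], hand=[87,87,87,87,87,87,87,87])

```text
time_s: 18.3
ee_pos: [0.5118, 0.075, 0.1599]
tcp_rot: [0.641, 0.768, 0.0, 0.0]
ft_force: [-0.0, 0.6, -0.4]
finger_gap: 0.0868
gripper_force: 0.0
```

```bash
python3 -c "
from plan import *
p=pose();print(p)
wpic('w4',60,40,380,270,2)
x,y=.512,.0745
plan([(x,y,.11,1.75,87,20),(x,y,.048,1.75,87,12)],p)"
```

```text
[np.float64(0.5117734116632412), np.float64(0.07496216752215198), np.float64(0.1598848593196899), 1.750251459778597]
2x tw0.0 [-0.01, 0.0, 0.67] h87 | 1x tw0.0 [0.0, 0.01, 0.66] h87 | 5x tw0.0 [0.0, 0.0, 0.41] h87
1x tw0.0 [0.0, 0.0, 0.43] h87 | 7x tw0 [0, 0, 0] h87
```

View pics/w4.png

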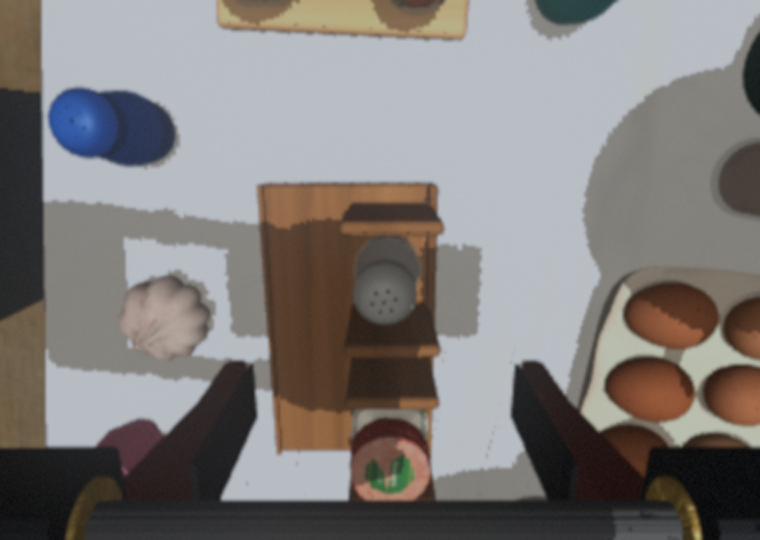

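w4 shows both front jars on the board (top edge). The shaker's dome is at (385,293), midway between the finger tips at 252 and 517.

Request:
send_rows(twist=[[0,0,0],[0,0,0],[0,0,0],[0,0,0],[0,0,0],[0,0,0],[0,0,0],[0,0,0]], xyz=[[0,0,0.7],[0,0,0.7],[0,0,0.7],[0,0,0.42],[0,0,0.42],[0,0,0.42],[0,0,0.42],[0,0,0.42]], hand=[87,87,87,87,87,87,87,87])

```text
time_s: 19.02
ee_pos: [0.5122, 0.0744, 0.0543]
tcp_rot: [0.641, 0.767, 0.0, 0.0]
ft_force: [-0.5, -0.3, 0.5]
finger_gap: 0.0869
gripper_force: 0.0
```

Request:
send_rows(twist=[[0,0,0],[0,0,0],[0,0,0],[0,0,0],[0,0,0],[0,0,0],[0,0,0],[0,0,0]], xyz=[[0,0,0.42],[0,0,0],[0,0,0],[0,0,0],[0,0,0],[0,0,0],[0,0,0],[0,0,0]], hand=[87,75,65,58,52,48,44,40])

```text
time_s: 19.68
ee_pos: [0.5122, 0.0744, 0.0447]
tcp_rot: [0.641, 0.767, 0.0, 0.0]
ft_force: [-0.4, -0.1, -0.2]
finger_gap: 0.044
gripper_force: 0.0
```

Request:
send_rows(twist=[[0,0,0],[0,0,0],[0,0,0],[0,0,0],[0,0,0],[0,0,0],[0,0,0],[0,0,0]], xyz=[[0,0,0],[0,0,0],[0,0,0],[0,0,0],[0,0,0],[0,0,0],[0,0,0],[0,0,0]], hand=[38,38,38,38,38,38,38,38])

```text
time_s: 20.35
ee_pos: [0.5119, 0.0744, 0.0442]
tcp_rot: [0.641, 0.767, -0.0, -0.0]
ft_force: [-0.0, 1.1, 0.5]
finger_gap: 0.0381
gripper_force: 0.0
```

```bash
python3 -c "
from plan import *
D=np.load('pics/w4.npz');print(wray(D,(60+385/2,40+293/2),.098))
p=pose();print(p);p[3]=1.75
x,y=.4545,-.202
plan([(p[0],p[1],p[2]+.115,1.75,38,20),(x,y,p[2]+.115,1.75,38,22),(x,y,p[2]+.03,1.75,38,20),(x,y,p[2]+.001,1.75,38,8)],p)"
```

```text
[0.51302719 0.08064011 0.098     ]
[np.float64(0.5119448154898792), np.float64(0.07437334764888945), np.float64(0.04421418200088836), 1.7492825711749336]
5x tw0.0 [0.0, 0.0, -0.77] h38 | 1x tw0.0 [0.0, 0.0, -0.75] h38 | 2x tw0.0 [-0.81, -0.33, 0.0] h38
8x tw0.0 [-0.81, -0.33, 0.0] h38
2x tw0.0 [-0.81, -0.33, 0.0] h38 | 1x tw0.0 [-0.75, -0.27, 0.0] h38 | 5x tw0.0 [0.0, 0.0, 0.68] h38
4x tw0.0 [0.0, 0.0, 0.29] h38 | 4x tw0 [0, 0, 0] h38
```

Request:
send_rows(twist=[[0,0,0],[0,0,0],[0,0,0],[0,0,0],[0,0,0],[0,0,0],[0,0,0],[0,0,0]], xyz=[[0,0,0],[0,0,0],[0,0,0],[0,0,0],[0,0,0],[0,0,0],[0,0,0],[0,0,0]], hand=[37,36,36,36,36,36,36,36])

```text
time_s: 21.02
ee_pos: [0.512, 0.0744, 0.0442]
tcp_rot: [0.641, 0.767, 0.0, -0.0]
ft_force: [0.7, -0.2, -1.0]
finger_gap: 0.0358
gripper_force: 0.0
```

```bash
python3 -c "
from plan import *
p,d=env.camera('side');q=p[110:240,190:340]
w,_=env.camera('wrist')
a=cv2.resize(q,(462,400),interpolation=cv2.INTER_CUBIC);b=cv2.resize(w[100:330,150:350],(330,400),interpolation=cv2.INTER_CUBIC)
cv2.imwrite('pics/s5.png',np.hstack([a,b]))"
```

```text
(no output)
```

View pics/s5.png

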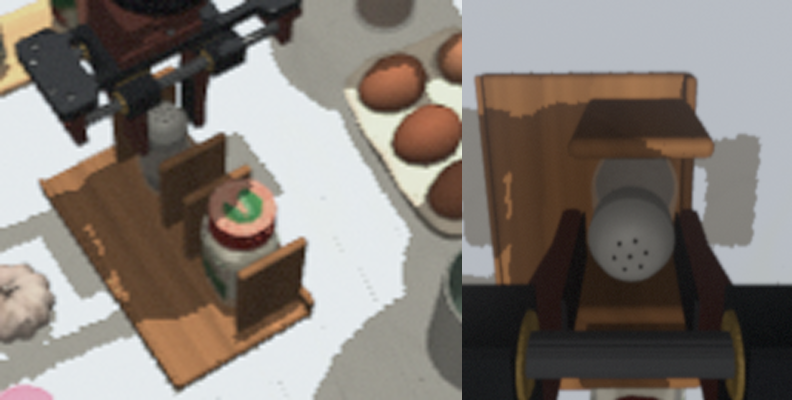

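s5 shows the shaker still upright in its bay. On the right, its dome at (630,240) sits on the +y side of the fingers, so they have closed beside it. I'll measure it again.

```bash
python3 -c "
from plan import *
s=env.get_state();D=dict(pos=s['ee_pos'],rot=s['tcp_rot'])
u,v=150+(630-462)/1.65,100+240/400*230
for z in(.09,.098):print(z,wray(D,(u,v),z).round(4))
# depth based
w,d=env.camera('wrist');c=env.get_calibration('wrist');M=c['tool_from_camera'];R=Rotation.from_quat(s['tcp_rot']).as_matrix()
vv,uu=np.mgrid[:384,:512];q=np.stack([(uu-c['cx'])/c['fx']*d,(vv-c['cy'])/c['fy']*d,d],-1)
W=(q@M[:3,:3].T+M[:3,3])@R.T+s['ee_pos']
m=(abs(uu-u)<35)&(abs(vv-v)<45)&(W[...,2]>.07)&(W[...,2]<.11)&(abs(W[...,0]-.512)<.03)&(d>0)
X=W[m];print(len(X))
for a in(.09,.08,.07):
  Y=X[X[:,2]>a];print(a,Y.min(0).round(4),Y.max(0).round(4),Y.mean(0).round(4))
p,d=env.camera('side');W=cloud('side',d);m=(np.hypot(W[...,0]-.512,W[...,1]-.08)<.03)&(W[...,2]>.085)&(W[...,2]<.103);X=W[m];print('side',len(X),X.min(0),X.max(0))
p,d=env.camera('top')
"
```

```text
0.09 [0.5127 0.0778 0.09  ]
0.098 [0.512  0.0819 0.098 ]
4288
0.09 [0.4898 0.0418 0.09  ] [0.539  0.0929 0.11  ] [0.5129 0.0777 0.0961]
0.08 [0.4886 0.0411 0.08  ] [0.5394 0.094  0.11  ] [0.5137 0.0732 0.0923]
0.07 [0.4885 0.0411 0.07  ] [0.5394 0.0946 0.11  ] [0.514  0.0717 0.0895]
side 203 [0.48308364 0.05925639 0.08518796] [0.53805653 0.08747796 0.10242143]
```

Request:
send_rows(twist=[[0,0,0],[0,0,0],[0,0,0],[0,0,0],[0,0,0],[0,0,0],[0,0,0],[0,0,0]], xyz=[[0,0,0],[0,0,0],[0,0,0],[0,0,0],[0,0,0],[0,0,0],[0,0,0],[0,0,0]], hand=[35,34,33,32,31,30,30,30])

```text
time_s: 21.93
ee_pos: [0.512, 0.0744, 0.0442]
tcp_rot: [0.641, 0.767, 0.0, -0.0]
ft_force: [0.6, 1.2, 0.1]
finger_gap: 0.0321
gripper_force: 29.9
```

```bash
python3 -c "
from plan import *
p,d=env.camera('side');q=p[120:200,200:290]
a=cv2.resize(q,(675,600),interpolation=cv2.INTER_CUBIC)
cv2.imwrite('pics/s6.png',a)"
```

```text
(no output)
```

View pics/s6.png

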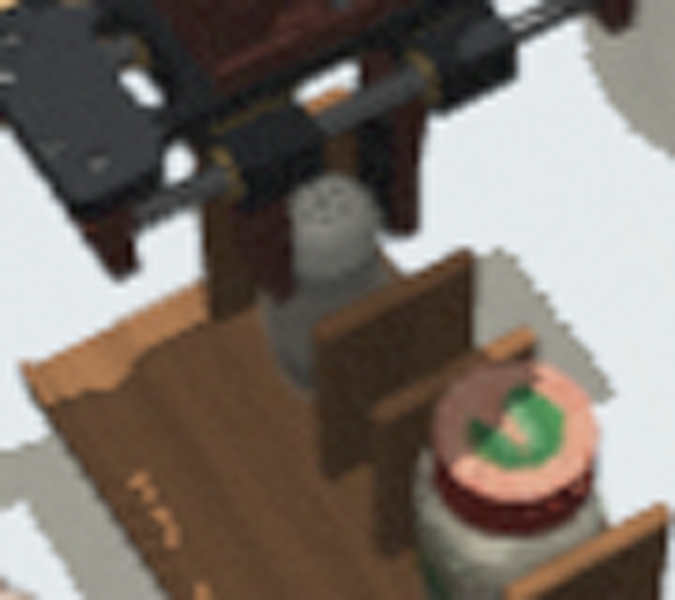

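s6 shows the fingers at the shaker's narrow neck just under the dome (gap 32 mm). I'll open, go about 13 mm lower to the body, shift slightly to +y and grip again.

Request:
send_rows(twist=[[0,0,0],[0,0,0],[0,0,0],[0,0,0],[0,0,0],[0,0,0],[0,0,0],[0,0,0]], xyz=[[0,0,0],[0,0,0],[0,0,0],[0,0,0],[0,0,0],[0,0,0],[0.1,0,0.26],[0,0,0.26]], hand=[60,80,80,80,80,80,80,80])

```text
time_s: 22.65
ee_pos: [0.5118, 0.0772, 0.0311]
tcp_rot: [0.641, 0.767, 0.0, 0.0]
ft_force: [-0.4, 0.3, -0.1]
finger_gap: 0.0791
gripper_force: 0.0
```

Request:
send_rows(twist=[[0,0,0],[0,0,0],[0,0,0],[0,0,0],[0,0,0],[0,0,0],[0,0,0],[0,0,0]], xyz=[[0,0,0],[0,0,0],[0,0,0],[0,0,0],[0,0,0],[0,0,0],[0,0,0],[0,0,0]], hand=[80,70,60,54,50,48,46,44])

```text
time_s: 23.32
ee_pos: [0.5116, 0.0768, 0.0314]
tcp_rot: [0.641, 0.767, 0.0, 0.0]
ft_force: [-0.2, -0.1, 0.2]
finger_gap: 0.0445
gripper_force: 0.0
```

Request:
send_rows(twist=[[0,0,0],[0,0,0],[0,0,0],[0,0,0],[0,0,0],[0,0,0],[0,0,0],[0,0,0]], xyz=[[0,0,0],[0,0,0],[0,0,0],[0,0,0],[0,0,0],[0,0,0],[0,0,0],[0,0,0]], hand=[42,40,38,36,34,32,32,32])

```text
time_s: 23.98
ee_pos: [0.5116, 0.0769, 0.0313]
tcp_rot: [0.641, 0.767, 0.0, 0.0]
ft_force: [-0.1, 0.5, 0.4]
finger_gap: 0.0329
gripper_force: 28.9
```

```bash
python3 -c "
from plan import *
p=pose();print(p);p[3]=1.75
x,y=.4545,-.202
plan([(p[0],p[1],p[2]+.115,1.75,30,20),(x,y,p[2]+.115,1.75,30,22),(x,y,p[2]+.03,1.75,30,20),(x,y,p[2]+.0005,1.75,30,8)],p)"
```

```text
[np.float64(0.5116092808131526), np.float64(0.07688066909344986), np.float64(0.03130429315874581), 1.7493034938758973]
5x tw0.0 [0.0, 0.0, -0.77] h30 | 1x tw0.0 [0.0, 0.0, -0.75] h30 | 2x tw0.0 [-0.81, -0.33, 0.0] h30
8x tw0.0 [-0.81, -0.33, 0.0] h30
2x tw0.0 [-0.81, -0.33, 0.0] h30 | 1x tw0.0 [-0.85, -0.28, 0.0] h30 | 5x tw0.0 [0.0, 0.0, 0.68] h30
3x tw0.0 [0.0, 0.0, 0.3] h30 | 1x tw0.0 [0.0, 0.0, 0.28] h30 | 4x tw0 [0, 0, 0] h30
```

Request:
send_rows(twist=[[0,0,0],[0,0,0],[0,0,0],[0,0,0],[0,0,0],[0,0,0],[0,0,0],[0,0,0]], xyz=[[0,0,0],[0,0,-0.3],[0,0,-0.6],[0,0,-0.75],[0,0,-0.75],[0,0,-0.75],[0,0,-0.75],[0,0,-0.7]], hand=[25,25,25,25,25,25,25,25])

```text
time_s: 24.65
ee_pos: [0.5113, 0.0768, 0.1476]
tcp_rot: [0.641, 0.767, -0.0, 0.0]
ft_force: [0.2, -0.3, -0.5]
finger_gap: 0.0331
gripper_force: 28.8
```

```bash
python3 -c "
from plan import *
print(pose())
p,d=env.camera('side');q=p[90:210,190:310]
a=cv2.resize(q,(480,480),interpolation=cv2.INTER_CUBIC)
cv2.imwrite('pics/s7.png',a)"
```

```text
[np.float64(0.5112915513121854), np.float64(0.07675843497323934), np.float64(0.14762806040627358), 1.7492293924906035]
```

View pics/s7.png

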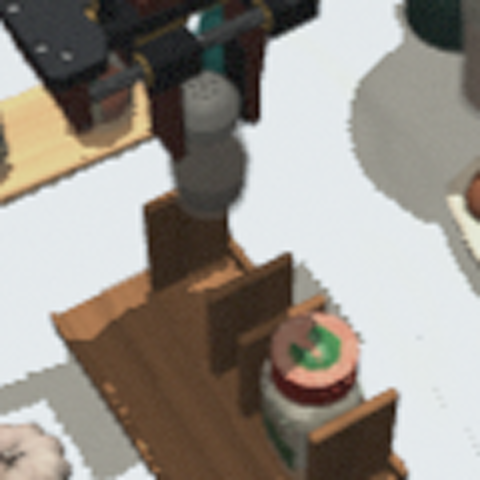

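s7 shows the shaker lifted clear and upright, held at its waist. I'll measure its height in the grip before placing it.

```bash
python3 -c "
from plan import *
p,d=env.camera('side');W=cloud('side',d)
for (x,y) in((210,85),(205,80),(212,100),(212,120),(213,160),(213,190),(212,210)): print((x,y),W[int(90+y/4),int(190+x/4)].round(4))
"
```

```text
(210, 85) [0.5129 0.0727 0.2208]
(205, 80) [0.5121 0.0757 0.2207]
(212, 100) [0.5124 0.0663 0.2164]
(212, 120) [0.5098 0.0598 0.2101]
(213, 160) [0.5089 0.0597 0.1796]
(213, 190) [0.5075 0.0576 0.1599]
(212, 210) [0.5085 0.062  0.1369]
```

Request:
send_rows(twist=[[0,0,0],[0,0,0],[0,0,0],[0,0,0],[0,0,0],[0,0,0],[0,0,0],[0,0,0]], xyz=[[-0.81,-0.33,0],[-0.81,-0.33,0],[-0.81,-0.33,0],[-0.81,-0.33,0],[-0.81,-0.33,0],[-0.81,-0.33,0],[-0.81,-0.33,0],[-0.81,-0.33,0]], hand=[25,25,25,25,25,25,25,25])

```text
time_s: 25.42
ee_pos: [0.4744, -0.0952, 0.1447]
tcp_rot: [0.641, 0.767, -0.0, -0.001]
ft_force: [0.2, 0.3, -1.4]
finger_gap: 0.0331
gripper_force: 28.8
```

Request:
send_rows(twist=[[0,0,0],[0,0,0],[0,0,0],[0,0,0],[0,0,0],[0,0,0],[0,0,0],[0,0,0]], xyz=[[-0.81,-0.33,0],[-0.81,-0.33,0],[-0.81,-0.33,0],[-0.81,-0.33,0],[-0.85,-0.28,0],[0,0,0.7],[0,0,0.7],[0,0,0.7]], hand=[25,25,25,25,25,25,25,25])

```text
time_s: 26.08
ee_pos: [0.4535, -0.2024, 0.0918]
tcp_rot: [0.642, 0.767, -0.0, -0.001]
ft_force: [0.7, -0.6, -1.6]
finger_gap: 0.0328
gripper_force: 28.8
```

Request:
send_rows(twist=[[0,0,0],[0,0,0],[0,0,0],[0,0,0],[0,0,0],[0,0,0],[0,0,0],[0,0,0]], xyz=[[0,0,0.7],[0,0,0.5],[0,0,0.3],[0,0,0.3],[0,0,0.3],[0,0,0.3],[0,0,0],[0,0,0]], hand=[25,25,25,25,25,25,25,25])

```text
time_s: 26.75
ee_pos: [0.4541, -0.202, 0.0336]
tcp_rot: [0.641, 0.767, -0.0, -0.0]
ft_force: [-0.2, 0.1, -0.2]
finger_gap: 0.033
gripper_force: 28.8
```

```bash
python3 -c "
from plan import *
print(pose())"
```

```text
[np.float64(0.4540630132114255), np.float64(-0.20197589828622842), np.float64(0.0336345067724304), 1.7493888377774174]
```

Lower slowly, watching the force.

Request:
send_rows(twist=[[0,0,0],[0,0,0],[0,0,0],[0,0,0],[0,0,0],[0,0,0],[0,0,0],[0,0,0]], xyz=[[0,0,0.06],[0,0,0.06],[0,0,0],[0,0,0],[0,0,0],[0,0,0],[0,0,0],[0,0,0]], hand=[25,25,25,25,25,25,25,25])

```text
time_s: 27.42
ee_pos: [0.4542, -0.2021, 0.0308]
tcp_rot: [0.641, 0.767, 0.0, 0.0]
ft_force: [0.9, 0.3, -1.0]
finger_gap: 0.0332
gripper_force: 28.8
```

Request:
send_rows(twist=[[0,0,0],[0,0,0],[0,0,0],[0,0,0],[0,0,0],[0,0,0],[0,0,0],[0,0,0]], xyz=[[0,0,0.05],[0,0,0.05],[0,0,0],[0,0,0],[0,0,0],[0,0,0],[0,0,0],[0,0,0]], hand=[25,25,25,25,25,25,25,25])

```text
time_s: 28.08
ee_pos: [0.4546, -0.2026, 0.0303]
tcp_rot: [0.641, 0.767, -0.0, 0.001]
ft_force: [-3.0, 0.6, 8.1]
finger_gap: 0.033
gripper_force: 29.1
```

Request:
send_rows(twist=[[0,0,0],[0,0,0],[0,0,0],[0,0,0],[0,0,0],[0,0,0],[0,0,0],[0,0,0]], xyz=[[0,0,-0.04],[0,0,0],[0,0,0],[0,0,0],[0,0,0],[0,0,0],[0,0,0],[0,0,0]], hand=[25,34,38,45,55,65,75,80])

```text
time_s: 28.75
ee_pos: [0.4541, -0.202, 0.029]
tcp_rot: [0.641, 0.767, -0.0, -0.0]
ft_force: [0.6, 0.6, 0.2]
finger_gap: 0.0677
gripper_force: 0.0
```

```bash
python3 -c "
from plan import *
p=pose();print(p);p[3]=1.75
x,y=.5315,-.0195
plan([(p[0],p[1],.155,1.75,80,18),(x,y,.155,1.75,87,23)],p)"
```

```text
[np.float64(0.45405504730207563), np.float64(-0.20195494488596938), np.float64(0.029020460867848895), 1.7493592180094792]
7x tw0.0 [0.0, 0.0, -0.72] h80 | 1x tw0.0 [0.74, 0.48, 0.0] h87
7x tw0.0 [0.74, 0.48, 0.0] h87 | 1x tw0.0 [0.71, 0.51, 0.0] h87
```

Request:
send_rows(twist=[[0,0,0],[0,0,0],[0,0,0],[0,0,0],[0,0,0],[0,0,0],[0,0,0],[0,0,0]], xyz=[[0,0,-0.72],[0,0,-0.72],[0,0,-0.72],[0,0,-0.72],[0,0,-0.72],[0,0,-0.72],[0,0,-0.72],[0.74,0.48,0]], hand=[80,80,80,80,80,80,80,87])

```text
time_s: 29.42
ee_pos: [0.4633, -0.1844, 0.1595]
tcp_rot: [0.643, 0.766, 0.0, 0.003]
ft_force: [0.9, 0.2, 0.8]
finger_gap: 0.0837
gripper_force: 0.0
```

Request:
send_rows(twist=[[0,0,0],[0,0,0],[0,0,0],[0,0,0],[0,0,0],[0,0,0],[0,0,0],[0,0,0]], xyz=[[0.74,0.48,0],[0.74,0.48,0],[0.74,0.48,0],[0.74,0.48,0],[0.74,0.48,0],[0.74,0.48,0],[0.74,0.48,0],[0.71,0.51,0]], hand=[87,87,87,87,87,87,87,87])

```text
time_s: 30.08
ee_pos: [0.532, -0.0185, 0.1552]
tcp_rot: [0.641, 0.767, 0.0, -0.0]
ft_force: [0.4, -0.8, -1.2]
finger_gap: 0.0869
gripper_force: 0.0
```

Request:
send_rows(twist=[[0,0,0],[0,0,0],[0,0,0],[0,0,0],[0,0,0],[0,0,0],[0,0,0],[0,0,0]], xyz=[[0,0,0],[0,0,0],[0,0,0],[0,0,0],[0,0,0],[0,0,0],[0,0,0],[0,0,0]], hand=[87,87,87,87,87,87,87,87])

```text
time_s: 30.75
ee_pos: [0.5316, -0.02, 0.1553]
tcp_rot: [0.642, 0.767, 0.0, 0.0]
ft_force: [0.2, 0.8, 0.3]
finger_gap: 0.0871
gripper_force: 0.0
```

```bash
python3 -c "
from plan import *
p=pose();print(p)
s=env.get_state();w,d=env.camera('wrist');np.savez('pics/w8.npz',p=w,d=d,pos=s['ee_pos'],rot=s['tcp_rot'])
q,d=env.camera('side')
a=cv2.resize(w[60:330,100:400],(444,400),interpolation=cv2.INTER_CUBIC);b=cv2.resize(q[200:330,200:315],(354,400),interpolation=cv2.INTER_CUBIC)
cv2.imwrite('pics/w8.png',np.hstack([a,b]))"
```

```text
[np.float64(0.5316376813034493), np.float64(-0.01999178397755419), np.float64(0.1553244798905185), 1.74862269780267]
```

View pics/w8.png

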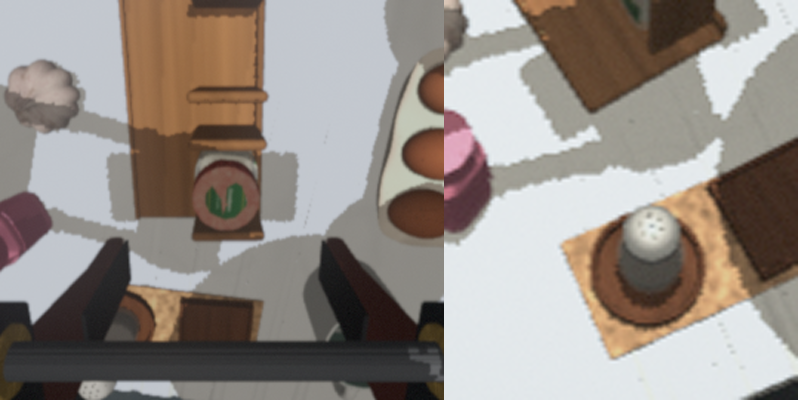

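w8 shows the shaker upright inside the round coaster's rim at (650,255). The wide jar's cap at (227,197) lies midway between the fingers.

Request:
send_rows(twist=[[0,0,0],[0,0,0],[0,0,0],[0,0,0],[0,0,0],[0,0,0],[0,0,0],[0,0,0]], xyz=[[0,0,0.7],[0,0,0.7],[0,0,0.7],[0,0,0.48],[0,0,0.48],[0,0,0.48],[0,0,0.48],[0,0,0.48]], hand=[87,87,87,87,87,87,87,87])

```text
time_s: 31.52
ee_pos: [0.532, -0.0197, 0.0421]
tcp_rot: [0.641, 0.767, 0.0, 0.0]
ft_force: [-0.1, -0.0, -0.0]
finger_gap: 0.0871
gripper_force: 0.0
```

Request:
send_rows(twist=[[0,0,0],[0,0,0],[0,0,0],[0,0,0],[0,0,0],[0,0,0],[0,0,0],[0,0,0]], xyz=[[0,0,0],[0,0,0],[0,0,0],[0,0,0],[0,0,0],[0,0,0],[0,0,0],[0,0,0]], hand=[87,75,65,58,54,51,48,45])

```text
time_s: 32.18
ee_pos: [0.5319, -0.0196, 0.043]
tcp_rot: [0.641, 0.767, 0.0, 0.0]
ft_force: [0.0, -0.3, 0.2]
finger_gap: 0.0463
gripper_force: 0.0
```

Request:
send_rows(twist=[[0,0,0],[0,0,0],[0,0,0],[0,0,0],[0,0,0],[0,0,0],[0,0,0],[0,0,0]], xyz=[[0,0,0],[0,0,0],[0,0,0],[0,0,0],[0,0,0],[0,0,0],[0,0,0],[0,0,0]], hand=[42,40,38,38,38,38,38,38])

```text
time_s: 32.85
ee_pos: [0.5319, -0.0196, 0.0429]
tcp_rot: [0.641, 0.767, 0.0, 0.0]
ft_force: [0.7, -0.9, 2.8]
finger_gap: 0.0446
gripper_force: 30.0
```

```bash
python3 -c "
from plan import *
D=np.load('pics/w8.npz');print(wray(D,(100+227*300/444,60+197*270/400),.107))
p=pose();print(p);p[3]=1.75
x,y=.5545,-.196
plan([(p[0],p[1],.156,1.75,38,20),(p[0],p[1],.156,1.69,38,20),(x,y,.156,1.69,38,22),(x,y,.075,1.69,38,18),(x,y,p[2]+.0005,1.69,38,8)],p)"
```

```text
[ 0.53414191 -0.01669835  0.107     ]
[np.float64(0.5318961653402379), np.float64(-0.019591439204950087), np.float64(0.04293503491432272), 1.7493538506989146]
5x tw0.0 [0.0, 0.0, -0.75] h38 | 1x tw0.0 [0.0, 0.0, -0.77] h38 | 1x tw0.69 [0.0, 0.0, 0.0] h38 | 1x tw0.0 [-0.79, 0.01, 0.0] h38
7x tw0.0 [-0.79, 0.01, 0.0] h38 | 1x tw0.0 [-0.79, -0.02, 0.0] h38
4x tw0.0 [0.0, 0.0, 0.65] h38 | 1x tw0.0 [0.0, 0.0, 0.64] h38 | 3x tw0.0 [0.0, 0.0, 0.32] h38
1x tw0.0 [0.0, 0.0, 0.3] h38 | 7x tw0 [0, 0, 0] h38
```

Request:
send_rows(twist=[[0,0,0],[0,0,0],[0,0,0],[0,0,0],[0,0,0],[0,0,0],[0,0,0.69],[0,0,0]], xyz=[[0,0,-0.75],[0,0,-0.75],[0,0,-0.75],[0,0,-0.75],[0,0,-0.75],[0,0,-0.77],[0,0,0],[-0.79,0.01,0]], hand=[38,38,38,38,38,38,38,38])

```text
time_s: 33.52
ee_pos: [0.5347, -0.0371, 0.1572]
tcp_rot: [0.664, 0.748, 0.001, 0.0]
ft_force: [-0.0, 0.0, -1.1]
finger_gap: 0.0446
gripper_force: 29.9
```

Request:
send_rows(twist=[[0,0,0],[0,0,0],[0,0,0],[0,0,0],[0,0,0],[0,0,0],[0,0,0],[0,0,0]], xyz=[[-0.79,0.01,0],[-0.79,0.01,0],[-0.79,0.01,0],[-0.79,0.01,0],[-0.79,0.01,0],[-0.79,0.01,0],[-0.79,0.01,0],[-0.79,0,0]], hand=[38,38,38,38,38,38,38,38])

```text
time_s: 34.18
ee_pos: [0.5543, -0.1968, 0.1548]
tcp_rot: [0.664, 0.748, -0.0, -0.001]
ft_force: [0.2, -0.1, -1.2]
finger_gap: 0.0448
gripper_force: 29.9
```

Request:
send_rows(twist=[[0,0,0],[0,0,0],[0,0,0],[0,0,0],[0,0,0],[0,0,0],[0,0,0],[0,0,0]], xyz=[[0,0,0.65],[0,0,0.65],[0,0,0.65],[0,0,0.65],[0,0,0.6],[0,0,0.4],[0,0,0],[0,0,0]], hand=[38,38,38,38,38,38,38,38])

```text
time_s: 34.85
ee_pos: [0.5542, -0.1956, 0.065]
tcp_rot: [0.664, 0.748, -0.0, -0.001]
ft_force: [-0.4, -0.0, -0.5]
finger_gap: 0.0446
gripper_force: 29.9
```

```bash
python3 -c "
from plan import *
p=pose();print(p)
plan([(.5545,-.196,p[2],1.69,38,8),(.5545,-.196,.0435,1.69,38,8)],p)"
```

```text
[np.float64(0.5541620195272362), np.float64(-0.19564468631836712), np.float64(0.06503910845211108), 1.6891083973397243]
1x tw-0.01 [-0.02, 0.01, 0.0] h38 | 2x tw0.0 [0.0, 0.0, 0.29] h38 | 1x tw0.0 [0.0, 0.0, 0.28] h38 | 4x tw0 [0, 0, 0] h38
```

Request:
send_rows(twist=[[0,0,0],[0,0,0],[0,0,0],[0,0,0],[0,0,0],[0,0,0],[0,0,0],[0,0,0]], xyz=[[0,0,0.3],[0,0,0.3],[0,0,0.2],[0,0,0.08],[0,0,0.02],[0,0,0],[0,0,0],[0,0,0]], hand=[38,38,38,38,38,38,38,38])

```text
time_s: 35.52
ee_pos: [0.5549, -0.196, 0.0437]
tcp_rot: [0.664, 0.748, 0.0, 0.0]
ft_force: [-0.7, 0.1, -0.2]
finger_gap: 0.0446
gripper_force: 29.9
```

```bash
python3 -c "
from plan import *
p=pose();print(p)
q,d=env.camera('side')
cv2.imwrite('pics/s9.png',cv2.resize(q[170:330,200:400],None,fx=3,fy=3,interpolation=cv2.INTER_CUBIC))"
```

```text
[np.float64(0.5549491052212301), np.float64(-0.19596428246475472), np.float64(0.04371588087047953), 1.6890640884671706]
```

View pics/s9.png

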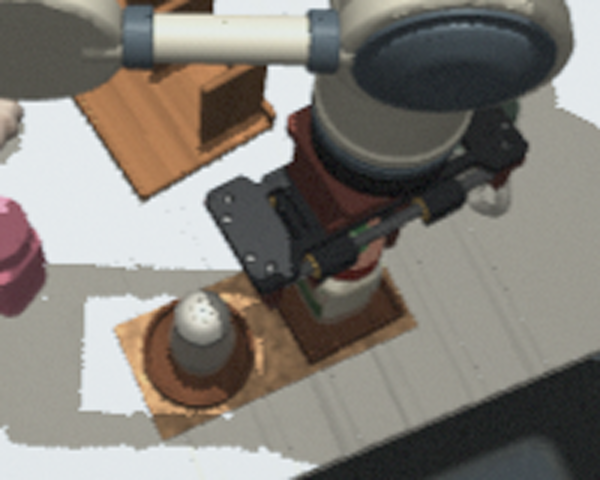

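s9 shows the wide jar's foot inside the square coaster's rim at (345,310) and the shaker standing in the round one. I'll release the jar and retreat.

Request:
send_rows(twist=[[0,0,0],[0,0,0],[0,0,0],[0,0,0],[0,0,0],[0,0,0],[0,0,0],[0,0,0]], xyz=[[0,0,0.04],[0,0,0],[0,0,0],[0,0,0],[0,0,0],[0,0,0],[0,0,0],[0,0,0]], hand=[38,38,46,50,56,62,66,66])

```text
time_s: 36.23
ee_pos: [0.5547, -0.1959, 0.0423]
tcp_rot: [0.664, 0.748, 0.0, 0.0]
ft_force: [0.1, -0.2, 0.5]
finger_gap: 0.0661
gripper_force: 0.0
```

Request:
send_rows(twist=[[0,0,0],[0,0,0],[0,0,0],[0,0,0],[0,0,0],[0,0,0],[0,0,0],[0,0,0.9]], xyz=[[0,0,0],[0,0,-0.5],[0,0,-0.8],[0,0,-0.8],[0,0,-0.8],[0,0,-0.8],[0,0,-0.9],[0,0,0]], hand=[66,66,66,66,66,66,87,87])

```text
time_s: 36.9
ee_pos: [0.5565, -0.1966, 0.1643]
tcp_rot: [0.693, 0.721, 0.002, 0.004]
ft_force: [-0.3, 0.2, 0.0]
finger_gap: 0.0758
gripper_force: 0.0
```

Request:
send_rows(twist=[[0,0,0.9],[0,0,0.9],[0,0,0.9],[0,0,0.9],[0,0,0.9],[0,0,0.9],[0,0,0.9],[0,0,0.9]], xyz=[[0,0,0],[0,0,0],[0,0,0],[0,0,0],[0,0,0],[0,0,0],[0,0,0],[0,0,0]], hand=[87,87,87,87,87,87,87,87])

```text
time_s: 37.57
ee_pos: [0.5548, -0.1959, 0.1584]
tcp_rot: [0.883, 0.47, 0.0, 0.0]
ft_force: [-0.0, 0.3, 0.1]
finger_gap: 0.0869
gripper_force: 0.0
```

Request:
send_rows(twist=[[0,0,0.9],[0,0,0.9],[0,0,0.9],[0,0,0.9],[0,0,0.9],[0,0,0.9],[0,0,0.9],[0,0,0.9]], xyz=[[0,0,0],[0,0,0],[0,0,0],[0,0,0],[0,0,0],[0,0,0],[0,0,0],[0,0,0]], hand=[87,87,87,87,87,87,87,87])

```text
time_s: 38.23
ee_pos: [0.5548, -0.1959, 0.1584]
tcp_rot: [0.985, 0.174, 0.0, 0.0]
ft_force: [0.9, 0.8, 0.7]
finger_gap: 0.0868
gripper_force: 0.0
```

```bash
python3 -c "
from plan import *
p=pose();print(p)
x,y=.4128,.2346
plan([(p[0],p[1],.155,.18,87,8),(x,y,.155,.18,87,24)],p)
print();plan([(x,y,.155,.18,87,8),(x,y,.1,.18,87,20),(x,y,.0485,.18,87,12)],[x,y,.155,.18])
p,d=env.camera('top');np.savez('pics/top9.npz',p=p,d=d);W=cloud('top',d)
for z0,z1,nm in((.1,.12,'tops'),(.085,.1,'shaker')):
  m=((W[...,2]>z0)&(W[...,2]<z1)).astype(np.uint8);n,l,st,c=cv2.connectedComponentsWithStats(m)
  for i in range(1,n):
    if 60<st[i,4]<600: X=W[l==i];print(nm,((X.max(0)+X.min(0))/2).round(3),np.ptp(X,0).round(3))
"
```

```text
[np.float64(0.554762726238324), np.float64(-0.19589982415288268), np.float64(0.15843114917026796), 0.35003518025831737]
2x tw0.65 [0.0, 0.0, 0.05] h87 | 1x tw0.65 [0.0, 0.0, 0.04] h87 | 5x tw0.0 [-0.13, -0.95, 0.0] h87
8x tw0.0 [-0.13, -0.95, 0.0] h87
5x tw0.0 [-0.13, -0.95, 0.0] h87 | 1x tw0.0 [-0.16, -0.86, 0.0] h87 | 2x tw0 [0, 0, 0] h87

1x tw0.0 [0.0, 0.0, 0.0] h87 | 2x tw0.0 [0.0, 0.0, 0.73] h87 | 1x tw0.0 [0.0, 0.0, 0.74] h87 | 4x tw0.0 [0.0, 0.0, 0.41] h87
1x tw0.0 [0.0, 0.0, 0.42] h87 | 7x tw0 [0, 0, 0] h87
tops [ 0.8   -0.534  0.11 ] [0.038 0.031 0.02 ]
tops [0.726 0.237 0.11 ] [0.032 0.059 0.02 ]
tops [0.502 0.243 0.109] [0.04  0.04  0.018]
tops [0.413 0.232 0.106] [0.037 0.04  0.009]
shaker [ 0.798 -0.531  0.093] [0.035 0.026 0.015]
shaker [ 0.675 -0.132  0.09 ] [0.08 0.08 0.01]
shaker [0.593 0.252 0.088] [0.024 0.023 0.006]
shaker [ 0.541 -0.054  0.09 ] [0.051 0.015 0.01 ]
shaker [0.529 0.012 0.09 ] [0.051 0.012 0.008]
shaker [0.524 0.044 0.09 ] [0.052 0.015 0.007]
shaker [0.511 0.11  0.09 ] [0.049 0.016 0.009]
shaker [ 0.354 -0.105  0.094] [0.044 0.04  0.013]
shaker [0.349 0.133 0.089] [0.023 0.023 0.008]
```

Request:
send_rows(twist=[[0,0,0.65],[0,0,0.65],[0,0,0.65],[0,0,0],[0,0,0],[0,0,0],[0,0,0],[0,0,0]], xyz=[[0,0,0.05],[0,0,0.05],[0,0,0.04],[-0.13,-0.95,0],[-0.13,-0.95,0],[-0.13,-0.95,0],[-0.13,-0.95,0],[-0.13,-0.95,0]], hand=[87,87,87,87,87,87,87,87])

```text
time_s: 38.95
ee_pos: [0.5166, -0.0812, 0.1547]
tcp_rot: [0.996, 0.093, 0.0, 0.0]
ft_force: [-0.6, 0.2, -0.6]
finger_gap: 0.0871
gripper_force: 0.0
```

Request:
send_rows(twist=[[0,0,0],[0,0,0],[0,0,0],[0,0,0],[0,0,0],[0,0,0],[0,0,0],[0,0,0]], xyz=[[-0.13,-0.95,0],[-0.13,-0.95,0],[-0.13,-0.95,0],[-0.13,-0.95,0],[-0.13,-0.95,0],[-0.13,-0.95,0],[-0.13,-0.95,0],[-0.13,-0.95,0]], hand=[87,87,87,87,87,87,87,87])

```text
time_s: 39.62
ee_pos: [0.4563, 0.101, 0.1548]
tcp_rot: [0.996, 0.093, 0.001, -0.0]
ft_force: [0.5, 0.5, 0.3]
finger_gap: 0.087
gripper_force: 0.0
```

Request:
send_rows(twist=[[0,0,0],[0,0,0],[0,0,0],[0,0,0],[0,0,0],[0,0,0],[0,0,0],[0,0,0]], xyz=[[-0.13,-0.95,0],[-0.13,-0.95,0],[-0.13,-0.95,0],[-0.13,-0.95,0],[-0.13,-0.95,0],[-0.16,-0.86,0],[0,0,0],[0,0,0]], hand=[87,87,87,87,87,87,87,87])

```text
time_s: 40.28
ee_pos: [0.411, 0.2347, 0.1545]
tcp_rot: [0.996, 0.094, 0.0, 0.0]
ft_force: [0.3, -1.0, 0.2]
finger_gap: 0.0867
gripper_force: 0.0
```

Request:
send_rows(twist=[[0,0,0],[0,0,0],[0,0,0],[0,0,0],[0,0,0],[0,0,0],[0,0,0],[0,0,0]], xyz=[[0,0,0],[0,0,0],[0,0,0],[0,0,0],[0,0,0],[0,0,0],[0,0,0],[0,0,0]], hand=[87,87,87,87,87,87,87,87])

```text
time_s: 40.95
ee_pos: [0.4112, 0.234, 0.1537]
tcp_rot: [0.996, 0.092, -0.0, 0.0]
ft_force: [-0.2, 0.9, 1.5]
finger_gap: 0.0872
gripper_force: 0.0
```

```bash
python3 -c "
from plan import *
p=pose();print(p)
x,y=.4128,.2346
plan([(x,y,p[2],.18,87,8),(x,y,.1,.18,87,20),(x,y,.049,.18,87,12)],p)"
```

```text
[np.float64(0.4112394549199207), np.float64(0.23404009268220696), np.float64(0.1537270139218362), 0.18359168621551855]
1x tw0.04 [0.07, -0.01, 0.0] h87 | 2x tw0.0 [0.0, 0.0, 0.72] h87 | 1x tw0.0 [0.0, 0.0, 0.71] h87 | 4x tw0.0 [0.0, 0.0, 0.41] h87
1x tw0.0 [0.0, 0.0, 0.4] h87 | 7x tw0 [0, 0, 0] h87
```

Request:
send_rows(twist=[[0,0,0.04],[0,0,0],[0,0,0],[0,0,0],[0,0,0],[0,0,0],[0,0,0],[0,0,0]], xyz=[[0.07,-0.01,0],[0,0,0.72],[0,0,0.72],[0,0,0.72],[0,0,0.51],[0,0,0.51],[0,0,0.51],[0,0,0.51]], hand=[87,87,87,87,87,87,87,87])

```text
time_s: 41.62
ee_pos: [0.4131, 0.2348, 0.048]
tcp_rot: [0.996, 0.09, 0.0, -0.0]
ft_force: [-0.3, -0.3, 0.5]
finger_gap: 0.0869
gripper_force: 0.0
```

Request:
send_rows(twist=[[0,0,0],[0,0,0],[0,0,0],[0,0,0],[0,0,0],[0,0,0],[0,0,0],[0,0,0]], xyz=[[0,0,0],[0,0,0],[0,0,0],[0,0,0],[0,0,0],[0,0,0],[0,0,0],[0,0,0]], hand=[87,87,87,87,80,75,70,65])

```text
time_s: 42.28
ee_pos: [0.413, 0.2348, 0.049]
tcp_rot: [0.996, 0.09, 0.0, -0.0]
ft_force: [-0.6, 0.7, -1.1]
finger_gap: 0.0671
gripper_force: 0.0
```

```bash
python3 -c "
from plan import *
p=pose();print(p)"
```

```text
[np.float64(0.41299019718283825), np.float64(0.23476774938852848), np.float64(0.04899753739587649), 0.18025586453652584]
```

Request:
send_rows(twist=[[0,0,0],[0,0,0],[0,0,0],[0,0,0],[0,0,0],[0,0,0],[0,0,0],[0,0,0]], xyz=[[0,0,0],[0,0,0],[0,0,0],[0,0,0],[0,0,0],[0,0,0],[0,0,0],[0,0,0]], hand=[55,48,44,40,36,36,36,36])

```text
time_s: 42.95
ee_pos: [0.4129, 0.2347, 0.0487]
tcp_rot: [0.996, 0.09, 0.0, 0.0]
ft_force: [0.5, -0.9, 0.5]
finger_gap: 0.0407
gripper_force: 30.0
```

Request:
send_rows(twist=[[0,0,0],[0,0,0],[0,0,0],[0,0,0],[0,0,0],[0,0,0],[0,0,0],[0,0,0]], xyz=[[0,0,0],[0,0,0],[0,0,0],[0,0,0],[0,0,-0.67],[0,0,-0.67],[0,0,-0.67],[0,0,-0.67]], hand=[36,36,36,36,36,36,36,36])

```text
time_s: 43.62
ee_pos: [0.4126, 0.2346, 0.1161]
tcp_rot: [0.996, 0.09, -0.0, 0.0]
ft_force: [-0.0, 0.2, -1.5]
finger_gap: 0.0407
gripper_force: 30.0
```

```bash
python3 -c "
from plan import *
p=[.413,.2348,.116,.1803];x,y=.4773,-.0276
print(pose(),env.get_state()['finger_gap']);plan([(x,y,.116,.1803,36,22),(x,y,.075,.1803,36,18),(x,y,.0497,.1803,36,9)],p)"
```

```text
[np.float64(0.4126141731548513), np.float64(0.23464838236840918), np.float64(0.11612879524552339), 0.1802744188203053] 0.04074715228671397
8x tw0.0 [0.05, 0.83, 0.0] h36
5x tw0.0 [0.05, 0.83, 0.0] h36 | 2x tw0.0 [0.0, 0.0, 0.55] h36 | 1x tw0.0 [0.0, 0.0, 0.54] h36
2x tw0.0 [0.0, 0.0, 0.34] h36 | 1x tw0.0 [0.0, 0.0, 0.33] h36 | 5x tw0 [0, 0, 0] h36
```

Request:
send_rows(twist=[[0,0,0],[0,0,0],[0,0,0],[0,0,0],[0,0,0],[0,0,0],[0,0,0],[0,0,0]], xyz=[[0.05,0.83,0],[0.05,0.83,0],[0.05,0.83,0],[0.05,0.83,0],[0.05,0.83,0],[0.05,0.83,0],[0.05,0.83,0],[0.05,0.83,0]], hand=[36,36,36,36,36,36,36,36])

```text
time_s: 44.28
ee_pos: [0.4525, 0.0722, 0.1155]
tcp_rot: [0.996, 0.09, -0.0, -0.0]
ft_force: [0.4, 0.2, -1.4]
finger_gap: 0.041
gripper_force: 30.0
```

Request:
send_rows(twist=[[0,0,0],[0,0,0],[0,0,0],[0,0,0],[0,0,0],[0,0,0],[0,0,0],[0,0,0]], xyz=[[0.05,0.83,0],[0.05,0.83,0],[0.05,0.83,0],[0.05,0.83,0],[0.05,0.83,0],[0,0,0.55],[0,0,0.55],[0,0,0.54]], hand=[36,36,36,36,36,36,36,36])

```text
time_s: 44.95
ee_pos: [0.4767, -0.0271, 0.0728]
tcp_rot: [0.996, 0.09, -0.001, -0.0]
ft_force: [-0.0, 0.3, -1.2]
finger_gap: 0.0408
gripper_force: 30.0
```

Request:
send_rows(twist=[[0,0,0],[0,0,0],[0,0,0],[0,0,0],[0,0,0],[0,0,0],[0,0,0],[0,0,0]], xyz=[[0,0,0.34],[0,0,0.34],[0,0,0.1],[0,0,0],[0,0,0],[0,0,0],[0,0,0],[0,0,0]], hand=[36,36,36,36,36,36,36,36])

```text
time_s: 45.62
ee_pos: [0.4776, -0.0278, 0.0559]
tcp_rot: [0.996, 0.09, 0.001, 0.0]
ft_force: [-0.5, -0.0, -0.3]
finger_gap: 0.0407
gripper_force: 30.0
```

```bash
python3 -c "
from plan import *
p=pose();print(p)
plan([(.4773,-.0276,.0493,.1803,36,9)],p)"
```

```text
[np.float64(0.47763426137358816), np.float64(-0.02781101401203397), np.float64(0.055942168216671063), 0.1802115759555787]
1x tw0.0 [-0.01, -0.01, 0.27] h36 | 7x tw0 [0, 0, 0] h36
```

Placement is on target, so I'll set it down and release.

Request:
send_rows(twist=[[0,0,0],[0,0,0],[0,0,0],[0,0,0],[0,0,0],[0,0,0],[0,0,0],[0,0,0]], xyz=[[-0.01,-0.01,0.14],[0,0,0.13],[0,0,0],[0,0,0],[0,0,0],[0,0,0],[0,0,0],[0,0,0]], hand=[36,36,36,36,36,36,36,36])

```text
time_s: 46.28
ee_pos: [0.4768, -0.0275, 0.0483]
tcp_rot: [0.996, 0.09, -0.0, -0.0]
ft_force: [0.9, 0.4, -0.8]
finger_gap: 0.041
gripper_force: 30.0
```

Request:
send_rows(twist=[[0,0,0],[0,0,0],[0,0,0],[0,0,0],[0,0,0],[0,0,0],[0,0,0],[0,0,0]], xyz=[[0,0,0],[0,0,0],[0,0,0],[0,0,0],[0,0,0],[0,0,0],[0,0,0],[0,0,0]], hand=[40,43,48,55,65,75,80,80])

```text
time_s: 46.95
ee_pos: [0.4769, -0.0276, 0.0485]
tcp_rot: [0.996, 0.09, -0.0, -0.0]
ft_force: [0.6, -0.1, -0.8]
finger_gap: 0.0776
gripper_force: 0.0
```

```bash
python3 -c "
from plan import *
p=pose();print(p)
x,y=.5011,.2457
plan([(p[0],p[1],.155,.18,87,20),(x,y,.155,.18,87,24)],p)"
```

```text
[np.float64(0.47691315077179636), np.float64(-0.027555731153607266), np.float64(0.048484191267652174), 0.1802038975094386]
6x tw0.0 [0.0, 0.0, -0.71] h87 | 2x tw0.0 [0.24, -0.88, 0.0] h87
8x tw0.0 [0.24, -0.88, 0.0] h87
1x tw0.0 [0.24, -0.88, 0.0] h87 | 1x tw0.0 [0.27, -0.9, 0.0] h87 | 6x tw0 [0, 0, 0] h87
```

Request:
send_rows(twist=[[0,0,0],[0,0,0],[0,0,0],[0,0,0],[0,0,0],[0,0,0],[0,0,0],[0,0,0]], xyz=[[0,0,-0.71],[0,0,-0.71],[0,0,-0.71],[0,0,-0.71],[0,0,-0.71],[0,0,-0.71],[0.24,-0.88,0],[0.24,-0.88,0]], hand=[80,80,80,87,87,87,87,87])

```text
time_s: 47.62
ee_pos: [0.4816, 0.0177, 0.1567]
tcp_rot: [0.996, 0.089, 0.002, 0.0]
ft_force: [0.2, 0.8, -0.8]
finger_gap: 0.0868
gripper_force: 0.0
```

Request:
send_rows(twist=[[0,0,0],[0,0,0],[0,0,0],[0,0,0],[0,0,0],[0,0,0],[0,0,0],[0,0,0]], xyz=[[0.24,-0.88,0],[0.24,-0.88,0],[0.24,-0.88,0],[0.24,-0.88,0],[0.24,-0.88,0],[0.24,-0.88,0],[0.24,-0.88,0],[0.24,-0.88,0]], hand=[87,87,87,87,87,87,87,87])

```text
time_s: 48.28
ee_pos: [0.4965, 0.2008, 0.155]
tcp_rot: [0.996, 0.09, 0.0, -0.0]
ft_force: [-0.8, -0.6, 0.3]
finger_gap: 0.0871
gripper_force: 0.0
```

Request:
send_rows(twist=[[0,0,0],[0,0,0],[0,0,0],[0,0,0],[0,0,0],[0,0,0],[0,0,0],[0,0,0]], xyz=[[0.24,-0.88,0],[0.27,-0.9,0],[0,0,0],[0,0,0],[0,0,0],[0,0,0],[0,0,0],[0,0,0]], hand=[87,87,87,87,87,87,87,87])

```text
time_s: 48.95
ee_pos: [0.5012, 0.2449, 0.1552]
tcp_rot: [0.996, 0.089, 0.0, -0.0]
ft_force: [0.8, 0.0, 0.2]
finger_gap: 0.0868
gripper_force: 0.0
```

```bash
python3 -c "
from plan import *
p=pose();print(p)
x,y=.5014,.2457
plan([(x,y,p[2],.18,87,8),(x,y,.1,.18,87,20),(x,y,.0484,.18,87,12)],p)"
```

```text
[np.float64(0.5012295941432479), np.float64(0.24488078485220371), np.float64(0.15518828713097899), 0.17901228931838883]
1x tw-0.01 [0.01, -0.03, 0.0] h87 | 2x tw0.0 [0.0, 0.0, 0.74] h87 | 1x tw0.0 [0.0, 0.0, 0.73] h87 | 4x tw0.0 [0.0, 0.0, 0.41] h87
1x tw0.0 [0.0, 0.0, 0.42] h87 | 7x tw0 [0, 0, 0] h87
```

Request:
send_rows(twist=[[0,0,0],[0,0,0],[0,0,0],[0,0,0],[0,0,0],[0,0,0],[0,0,0],[0,0,0]], xyz=[[0,-0.02,0.74],[0,0,0.74],[0,0,0.74],[0,0,0.41],[0,0,0.41],[0,0,0.41],[0,0,0.41],[0,0,0.41]], hand=[87,87,87,87,87,87,87,87])

```text
time_s: 49.62
ee_pos: [0.5014, 0.2463, 0.048]
tcp_rot: [0.996, 0.09, 0.001, -0.0]
ft_force: [0.7, -0.2, -0.1]
finger_gap: 0.0873
gripper_force: 0.0
```

Request:
send_rows(twist=[[0,0,0],[0,0,0],[0,0,0],[0,0,0],[0,0,0],[0,0,0],[0,0,0],[0,0,0]], xyz=[[0,0,0],[0,0,0],[0,0,0],[0,0,0],[0,0,0],[0,0,0],[0,0,0],[0,0,0]], hand=[87,87,75,65,58,52,48,45])

```text
time_s: 50.28
ee_pos: [0.5011, 0.2463, 0.0485]
tcp_rot: [0.996, 0.09, 0.0, -0.0]
ft_force: [0.7, -0.4, -0.2]
finger_gap: 0.0505
gripper_force: 0.0
```

Request:
send_rows(twist=[[0,0,0],[0,0,0],[0,0,0],[0,0,0],[0,0,0],[0,0,0],[0,0,0],[0,0,0]], xyz=[[0,0,0],[0,0,0],[0,0,0],[0,0,0],[0,0,0],[0,0,0],[0,0,0],[0,0,0]], hand=[42,39,36,36,36,36,36,36])

```text
time_s: 50.95
ee_pos: [0.501, 0.2462, 0.0483]
tcp_rot: [0.996, 0.09, 0.0, 0.0]
ft_force: [-0.8, -0.3, 0.7]
finger_gap: 0.0406
gripper_force: 30.0
```

```bash
python3 -c "
from plan import *
p=pose();print(p)
# round jar home (grip offsets: released at .5016,.2459)
x,y=.4609+p[0]-.5016,.0654+p[1]-.2459;print(x,y)
plan([(p[0],p[1],p[2]+.115,.18,36,20),(x,y,p[2]+.115,.18,36,20),(x,y,p[2]+.03,.18,36,18)],p)"
```

```text
[np.float64(0.5010073468373204), np.float64(0.24617761114911935), np.float64(0.048271271219592356), 0.18023928211870888]
0.46030734683732033 0.06567761114911935
5x tw0.0 [0.0, 0.0, -0.77] h36 | 1x tw0.0 [0.0, 0.0, -0.75] h36 | 2x tw0.0 [-0.29, 0.68, 0.0] h36
7x tw0.0 [-0.29, 0.68, 0.0] h36 | 1x tw0.0 [-0.28, 0.69, 0.0] h36
5x tw0.0 [0.0, 0.0, 0.68] h36 | 3x tw0 [0, 0, 0] h36
```

Request:
send_rows(twist=[[0,0,0],[0,0,0],[0,0,0],[0,0,0],[0,0,0],[0,0,0],[0,0,0],[0,0,0]], xyz=[[0,0,-0.77],[0,0,-0.77],[0,0,-0.77],[0,0,-0.77],[0,0,-0.77],[0,0,-0.75],[-0.29,0.68,0],[-0.29,0.68,0]], hand=[36,36,36,36,36,36,36,36])

```text
time_s: 51.62
ee_pos: [0.4932, 0.2106, 0.1646]
tcp_rot: [0.996, 0.091, 0.001, -0.0]
ft_force: [0.4, -0.1, -1.0]
finger_gap: 0.0408
gripper_force: 30.0
```

Request:
send_rows(twist=[[0,0,0],[0,0,0],[0,0,0],[0,0,0],[0,0,0],[0,0,0],[0,0,0],[0,0,0]], xyz=[[-0.29,0.68,0],[-0.29,0.68,0],[-0.29,0.68,0],[-0.29,0.68,0],[-0.29,0.68,0],[-0.29,0.68,0],[-0.29,0.68,0],[-0.28,0.69,0]], hand=[36,36,36,36,36,36,36,36])

```text
time_s: 52.28
ee_pos: [0.46, 0.065, 0.163]
tcp_rot: [0.996, 0.09, -0.0, -0.0]
ft_force: [-0.1, 0.2, -1.2]
finger_gap: 0.0408
gripper_force: 30.0
```

Request:
send_rows(twist=[[0,0,0],[0,0,0],[0,0,0],[0,0,0],[0,0,0],[0,0,0],[0,0,0],[0,0,0]], xyz=[[0,0,0.68],[0,0,0.68],[0,0,0.68],[0,0,0.68],[0,0,0.68],[0,0,0.5],[0,0,0],[0,0,0]], hand=[36,36,36,36,36,36,36,36])

```text
time_s: 52.95
ee_pos: [0.46, 0.0658, 0.0653]
tcp_rot: [0.996, 0.09, -0.001, -0.0]
ft_force: [-0.3, -0.2, -0.8]
finger_gap: 0.0404
gripper_force: 30.0
```

```bash
python3 -c "
from plan import *
p=pose();print(p)
plan([(.4603,.0655,.0484,.18,36,9)],p)"
```

```text
[np.float64(0.4599607918630135), np.float64(0.06575707728302463), np.float64(0.06527840417539432), 0.18029434095433702]
1x tw0.0 [0.01, 0.01, 0.34] h36 | 1x tw0.0 [0.0, 0.0, 0.34] h36 | 6x tw0 [0, 0, 0] h36
```

Request:
send_rows(twist=[[0,0,0],[0,0,0],[0,0,0],[0,0,0],[0,0,0],[0,0,0],[0,0,0],[0,0,0]], xyz=[[0.01,0.01,0.3],[0,0,0.2],[0,0,0.14],[0,0,0.02],[0,0,0],[0,0,0],[0,0,0],[0,0,0]], hand=[36,36,36,36,36,36,36,36])

```text
time_s: 53.62
ee_pos: [0.4609, 0.0656, 0.0495]
tcp_rot: [0.996, 0.09, 0.0, 0.0]
ft_force: [1.0, 1.2, -1.5]
finger_gap: 0.0405
gripper_force: 30.0
```

Request:
send_rows(twist=[[0,0,0],[0,0,0],[0,0,0],[0,0,0],[0,0,0],[0,0,0],[0,0,0],[0,0,0]], xyz=[[0,0,0],[0,0,0],[0,0,0],[0,0,0],[0,0,0],[0,0,0],[0,0,0],[0,0,0]], hand=[40,43,48,55,65,75,80,80])

```text
time_s: 54.28
ee_pos: [0.4607, 0.0656, 0.0493]
tcp_rot: [0.996, 0.09, 0.0, -0.0]
ft_force: [0.3, -0.4, 0.4]
finger_gap: 0.0777
gripper_force: 0.0
```

Request:
send_rows(twist=[[0,0,0],[0,0,0],[0,0,0],[0,0,0],[0,0,0],[0,0,0],[0,0,0],[0,0,0]], xyz=[[0,0,-0.5],[0,0,-0.7],[0,0,-0.8],[0,0,-0.8],[0,0,-0.8],[0,0,-0.8],[0,0,-0.8],[0,0,-0.3]], hand=[80,80,80,80,80,80,80,80])

```text
time_s: 54.95
ee_pos: [0.4617, 0.0656, 0.1911]
tcp_rot: [0.996, 0.09, 0.003, 0.0]
ft_force: [0.2, -0.0, 0.4]
finger_gap: 0.0803
gripper_force: 0.0
```

Request:
send_rows(twist=[[0,0,0],[0,0,0],[0,0,0],[0,0,0],[0,0,0],[0,0,0],[0,0,0],[0,0,0]], xyz=[[0,-0.9,0],[0,-0.9,0],[0,-0.9,0],[0,-0.9,0],[0,-0.9,0],[0,-0.9,0],[0,-0.5,0],[0,0,0]], hand=[80,80,80,80,80,80,80,80])

```text
time_s: 55.62
ee_pos: [0.4335, 0.2126, 0.1865]
tcp_rot: [0.996, 0.092, -0.0, -0.0]
ft_force: [-0.0, 0.2, 0.8]
finger_gap: 0.0798
gripper_force: 0.0
```

```bash
python3 -c "
from plan import *
print(pose(),env.get_state()['time_s'])
for n in('top','side'):
  T=np.load(f'pics/{n}0.npz')['d'];q,d=env.camera(n)
  for nm,c,z in(('round',(.460,.065),.116),('sq',(.4765,-.028),.106),('wide on sc',(.5545,-.196),.106),('shaker on rc',(.4545,-.202),.097)):
    for lab,dd in(('start',T),('now',d)):
      W=cloud(n,dd);m=(np.hypot(W[...,0]-c[0],W[...,1]-c[1])<.032)&(abs(W[...,2]-z)<.006);X=W[m]
      if len(X)>20: print(n,nm,lab,len(X),X.mean(0).round(4))
  if n=='side': cv2.imwrite('pics/s10.png',cv2.resize(q[60:330,120:420],None,fx=2.2,fy=2.2,interpolation=cv2.INTER_CUBIC))
"
```

```text
[np.float64(0.43351368381741806), np.float64(0.21262224020057188), np.float64(0.18651827827662398), 0.18333441355173513] 55.6167
top round start 212 [0.4608 0.064  0.1151]
top round now 213 [0.4617 0.0628 0.1148]
top sq start 213 [ 0.4771 -0.0296  0.1058]
top sq now 216 [ 0.4771 -0.0296  0.1061]
top wide on sc now 257 [ 0.556  -0.1964  0.1049]
top shaker on rc now 109 [ 0.4557 -0.204   0.0954]
side round start 272 [0.4582 0.0651 0.1152]
side round now 276 [0.4591 0.0645 0.1151]
side sq start 317 [ 0.4742 -0.0287  0.1063]
side sq now 315 [ 0.4745 -0.0283  0.1061]
side wide on sc now 446 [ 0.5532 -0.195   0.1048]
side shaker on rc now 194 [ 0.4526 -0.2033  0.0956]
```

View pics/s10.png

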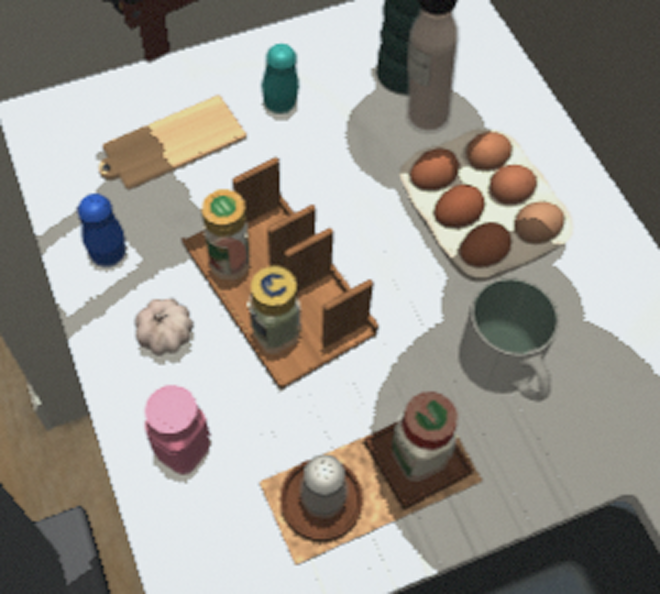

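s10 shows everything in place. Both front jars are back, within about 1.5 mm, at (223,235) and (274,310). The shaker is in the round coaster at (323,490), the wide jar is in the square coaster at (428,435), and the mug and garlic haven't moved.

```bash
python3 -c "
from plant import env
print(env.sign_off())"
```

```text
the job is handed in; nothing more can be done
None
```

The job is done and handed in at about 56 s: the shaker stands in the round coaster, the wide jar in the square one, both front jars are back upright within about 1.5 mm of their start positions by the cameras, and the mug and garlic were left alone.

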